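Present a notched filter plate to the label reader

TASK

Take the framed glass filter plate out of its white stand and find its frosted label end by the small notch in one corner. Tilt the plate so that its label faces up at about 45 degrees (or flatter), towards the camera head of the label reader, then bring the frosted end square against the middle of the reader's sprung stop pad, feeling for the pad (how far its carriage stands out is not known) and pressing it in gently by a few millimetres. Finish while still holding the plate there in the gripper, pressing lightly, and leave the timer, the metal block and the dish alone.

Things in the scene. Friction and masses are not known exactly. Their poses are not given: they have to be found in the camera images.
- plate_center (a point): Centre of the filter plate: aluminium frame with a glass pane, 90 (x) x 8 (y) x 55 (z) mm, 60 g. It starts upright in the stand, top 67 mm over the worktop. +x points to its frosted label end, +z to the notched long edge (up at the start); the label is on the -y face. Pinch it by the top 40 mm across its 8 mm. Gripped by the notched edge, lean the hand so that -y turns up.
- plate_frosted_end (a point): Middle of the plate's frosted end face (+x end, 45 mm from the centre); axes as the plate. A square 10 x 10 mm notch is cut from the corner (+x, +z). The matt off-white label (three grey lines) covers the last 28 mm of the -y face only: with the label towards you and the notched edge up, the notch is top right.
- stand: White plastic stand, fixed, 120 (x) x 62 (y) mm, turned nearly any way. Its slot along x has a floor 12 mm and cheeks 26 mm over the worktop; the plate stands 14 mm deep in it with about 1.5 mm play each side and lifts straight out. Origin under its centre.
- reader: Label reader, fixed; origin on the worktop under the front post (36 x 50 mm, 112 mm high) on whose top the stop carriage slides along y. Base 14 mm thick, x -40..100, y -40..60 mm. The plate comes from the -y side, long axis along y, frosted end to +y, label up and towards +x: fingers that grip the notched edge then point down and towards +x.
- reader_head (a point): Centre of the camera head, 64 mm wide, 60 x 44 mm, at x 118, y -88, z 248 mm of the reader; axes as the reader. It looks down and to -x at 45 degrees, at the place of the plate. An arm at z 270 mm joins it to the rear post (x 85, y 35, 284 mm high). Keep the hand clear of these.
- reader_gate (a point): Centre of the pad's face with the carriage fully back: y -45, z 130 mm of the reader; axes as the reader. The rubber pad, 46 x 46 x 8 mm, faces -y. The carriage was left 0 to 30 mm out from here towards -y (unknown: feel for it, or look) and is stiff (45 N to move it).
- reader_pad (a joint): Travel of the sprung pad into its carriage, m: 0 free, 0.009 fully in; spring 1.4 N at first touch, growing 0.7 N per mm to 7.7 N.
- lab_timer: Grey-white lab timer, 66 x 70 x 19 mm, on the worktop; bystander. Origin under its centre.
- spare_block: Metal heating block with holes, 46 x 72 x 40 mm; bystander. Origin under its centre.
- petri: Clear petri dish, 91 mm across, 16 mm high; bystander. Origin under its centre.

How it is judged:
By the outcome, as a careful person would: the job done as asked, in the order asked, and still so for the second after the job is handed in, while the arm keeps its last pose, push and grip.
It also fails if it takes over 45 s, if anything falls off the work surface, if the arm or the gripper's body presses on something with over 40 N, if the wrist force passes 120 N, or if a joint passes its speed limit or range.

ROBOT

A 7-joint arm with a two-finger parallel gripper is mounted at the origin on a cart in front of the work surface, level with it; the furniture and walls round the work are solid. World frame = base frame: x ahead of the robot, y to its left, z up, the work surface at z = 0. Lengths are in m, angles in rad, forces in N, time in s.
With the tool pointing down it reaches from about 0.4 to 0.875 m from the base axis. Payload 19.3 kg.
Tool frame: the origin (TCP) lies on the mounting face of the last link; the fingertips stand 173 mm ahead of it and the grasp point (between the pads) lies 155 mm ahead of it (bot.grip_point_offset is the distance from the TCP to the grasp point, in m); z points along the fingers, y is the line along which they close (so a half turn about z gives the same grasp; the last joint's range is limited). The gripper opens to 85 mm and grips with 20 to 120 N. Pads are 22 mm wide; open, the fingers measure 114 mm over their backs; the gripper's body (76 mm by 85 mm) begins 54 mm behind the grasp point. The pads swing forward as they close: fully open they stand 13 mm farther back than shut.
Start: joints at [-1.376, 0.521, -0.036, 1.599, 0.021, 1.021, -0.113], TCP at [0.164, 0.603, 0.405] pointing down, gripper open.
Joint ranges: [-2.91, 2.91], [-0.3, 2.13], [-1.5, 1.42], [0.17, 2.43], [-1.26, 4.41], [0.16, 1.93], [-2.52, 2.52]. Speed limits (rad/s): [1.89, 1.89, 2.39, 2.39, 3.01, 3.01, 3.01].

INTERFACE

Orientations are given as [roll, pitch, yaw] about the fixed x, y, z axes, in that order (R = Rz(yaw) Ry(pitch) Rx(roll)).
In Python, from workcell import bot gives the robot as it stands.
- The arm moves only by the tool arm_command, never from a script. Its argument "deltas" is a list of rows, each a list of 3 entries, a list of its own where there are three numbers: the shift along the tool's x, y, z in cm, then the turn, a rotation vector about the tool's x, y, z in rad, then the finger opening in cm, from 0 to 8.54. In form: [[[tx, ty, tz], [rx, ry, rz], claw], ...]. A call has 1 to 20 rows; each row shifts and turns the commanded pose from where the row before left it, along the tool's axes as they then stand; what a row does not reach is not made up. A row lasts 1/10 s, in which the tool goes at most 50 mm and 8.59 degrees, less where a joint would pass 70% of its speed; a pose out of reach is approached as far as the arm can. A call with a gripper value outside its range is refused whole. The fingers move at their own pace and stop on an object; "newtons" is the grip in N (left out, the last holds). Time passes only in rows, so rows that do not move let the fingers close. It gives the time, the measured TCP pose, the force, the opening and the grip force at its end, in the units of the state.
- bot.observe(): the state, without advancing time (a new reading comes with each control period).
- bot.grab_frame(name): name is "scene" or "top" or "wrist"; returns a dict with "frame" (384x512x3 uint8, red, green, blue), "K" (3x3 intrinsics, pixels), "rvec" (rotation vector, rad) and "tvec" (3), from world to camera coordinates, as OpenCV has them; the wrist camera has in their place "T_tool_cam" (4x4, takes a point from camera to tool coordinates, whose origin is the TCP and whose axes are the flange's). Camera axes: x right, y down, z forward; pixel columns grow to the right and rows downward; lengths in m; the calibration is good to about 2 mm. The wrist camera is an equidistant fisheye: a pixel r from the principal point sees the ray r / f radians off the axis. A picture is of the moment at which its call begins: read the wrist's pose just before it. There is no depth.
- bot.job_done(): hands the job in; it is judged then, once.
Trained networks look in a picture, given as the dict that the camera call returned (one of the last four; its "shot" number tells which), for a name from the list of things; names that differ only in an ending like _2 or _b are one class to them, and where a whole thing is asked for, a point or a joint stands for the part that bears it (a point fixed in the world has none). Each returns a list of dicts, best first, with "p" (0 to 1); they miss things now and then, are a little off and sometimes report something else, mostly with a low value. They report only what shows in the picture. A call takes as long as a camera call.
- bot.find_in(name, picture): "rect" ([left, top, width, height] in pixels, round what is visible of it).
- bot.mark_of(name, picture): "at" ([column, row] in pixels: a listed point, or the origin of a listed thing).
The state is a dict: "clock": time; "qpos": joint angles; "qd": joint speeds; "joint_efforts": joint torques, N m; "position": TCP position; "tool_rot": TCP orientation; "force": force on the tool from outside, world axes, zero at the start; "moment": the same for the moment, N m; "grip_width": finger opening in m; "finger_force": force on a finger pad.
Only numpy, scipy, OpenCV 4.12 (cv2) and the standard library are available. Lean on these libraries where they do the work, as an engineer would, in place of code of your own. Each camera call takes 0.05 s, during which the arm holds its last target. There are 200 camera calls.

## Working session

There is one attempt and no reset: what is moved stays moved. The work goes in short steps, Python scripts to look and compute and a tool call to move; the robot and the scene stay as the last step left them, time stands still between calls to the robot, and variables do not carry over. Pictures are saved under pics/ and viewed, at most 13 in all, crops included, and the job is handed in when it is done.

Besides the shell and the picture viewer there is one more tool, called after "Call:" as name(argument=value, ...) on one line, values as JSON. arm_command: Moves the arm, as the interface text tells. Its arguments: {"type":"object","properties":{"deltas":{"type":"array","items":{"type":"array"}},"newtons":{"type":"number"}},"required":["deltas"]}

```bash
mkdir -p pics; ls; cat > h.py <<'E'
import numpy as np, cv2
from scipy.spatial.transform import Rotation as R
from workcell import bot
def cam(p):
    Rw=cv2.Rodrigues(np.array(p["rvec"],float))[0]; t=np.array(p["tvec"],float).ravel()
    return Rw,t,np.array(p["K"])
def ray(p,px):
    Rw,t,K=cam(p); d=Rw.T@np.linalg.inv(K)@np.array([px[0],px[1],1.]); return -Rw.T@t,d/np.linalg.norm(d)
def onz(p,px,z):
    o,d=ray(p,px); return o+d*(z-o[2])/d[2]
def proj(p,X):
    Rw,t,K=cam(p); return cv2.projectPoints(np.atleast_2d(np.array(X,float)),np.array(p["rvec"],float),np.array(p["tvec"],float),K,None)[0][:,0]
def tri(rs):
    A=0;b=0
    for o,d in rs:
        M=np.eye(3)-np.outer(d,d); A=A+M; b=b+M@o
    return np.linalg.solve(A,b)
def save(p,n): cv2.imwrite("pics/"+n,p["frame"][:,:,::-1])
E
python3 - <<'E'
from h import *
np.set_printoptions(precision=4,suppress=True)
ps={n:bot.grab_frame(n) for n in("scene","top")}
names="plate_center plate_frosted_end stand reader reader_head reader_gate lab_timer spare_block petri".split()
for n in names:
    rs=[]
    for c,p in ps.items():
        m=bot.mark_of(n,p)
        print(n,c,[(np.round(a["at"],1),round(a["p"],2)) for a in m[:2]])
        if m: rs.append(ray(p,m[0]["at"])); 
        if m and n in("stand","reader","lab_timer","spare_block","petri"): print("  z0",onz(p,m[0]["at"],0))
    if len(rs)==2: print("  tri",tri(rs))
im=np.hstack([cv2.resize(ps[c]["frame"],(512,384)) for c in ps])
for c in ps: save(ps[c],c+"0.png")
s=bot.observe(); print(s["position"],s["tool_rot"],s["force"],s["clock"])
E
```

```text
pics
plate_center scene [(array([278.7, 264.7]), 0.83)]
plate_center top [(array([291.6, 215.4]), 0.59), (array([177.4, 191.5]), 0.28)]
  tri [ 0.4979 -0.1688  0.0376]
plate_frosted_end scene [(array([273.2, 256.4]), 0.64)]
plate_frosted_end top [(array([280. , 211.7]), 0.58)]
  tri [ 0.5151 -0.1337  0.0371]
stand scene [(array([279.5, 273.8]), 0.68)]
  z0 [ 0.5005 -0.1664  0.    ]
stand top [(array([291., 218.]), 0.96)]
  z0 [ 0.4916 -0.1731  0.    ]
  tri [ 0.4913 -0.1719  0.0103]
reader scene [(array([187.5, 209.8]), 0.77)]
  z0 [0.5948 0.2565 0.    ]
reader top [(array([175.1, 190.9]), 0.78)]
  z0 [0.6003 0.2421 0.    ]
  tri [0.5953 0.2469 0.0033]
reader_head scene [(array([228.9, 138.9]), 0.72)]
reader_head top [(array([187.2, 147.8]), 0.75)]
  tri [0.7035 0.1493 0.2508]
reader_gate scene [(array([195.6, 179.7]), 0.83)]
reader_gate top [(array([178.5, 186.9]), 0.97)]
  tri [0.5977 0.2034 0.1358]
lab_timer scene [(array([329.6, 324.2]), 0.63)]
  z0 [ 0.418  -0.3575 -0.    ]
lab_timer top [(array([342.7, 235.4]), 0.87)]
  z0 [ 0.425 -0.355  0.   ]
  tri [ 0.4244 -0.356  -0.0073]
spare_block scene [(array([194.8, 261. ]), 0.68)]
  z0 [0.4116 0.0658 0.    ]
spare_block top [(array([223.3, 240.6]), 0.66)]
  z0 [0.4177 0.071  0.    ]
  tri [ 0.4174  0.0717 -0.0073]
petri scene [(array([161.6, 236.2]), 0.79)]
  z0 [0.442  0.2279 0.    ]
petri top [(array([186.2, 236.3]), 0.73)]
  z0 [0.4363 0.2033 0.    ]
  tri [0.4321 0.2053 0.0164]
[0.1636 0.6032 0.4047] [-3.1416  0.      2.8768] [0.5933 0.1063 0.4663] 1.0
```

```bash
python3 - <<'E'
import cv2,numpy as np
a=cv2.imread("pics/scene0.png");b=cv2.imread("pics/top0.png")
a=cv2.resize(a[110:350,130:386],None,fx=1.55,fy=1.55,interpolation=3)
b=cv2.resize(b[120:260,130:386],None,fx=1.55,fy=1.55,interpolation=3)
A=cv2.imread("pics/scene0.png")
c=cv2.resize(A[235:295,240:320],(396,297),interpolation=3)
B=cv2.imread("pics/top0.png"); d=cv2.resize(B[190:250,250:330],(396,297),interpolation=3)
L=np.vstack([a,b])[:594,:396]; Rr=np.vstack([c,d])
h=min(len(L),len(Rr)); 
cv2.imwrite("pics/c0.png",np.hstack([L[:h],Rr[:h]])[:600])
E
```

```text
(no output)
```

View pics/c0.png

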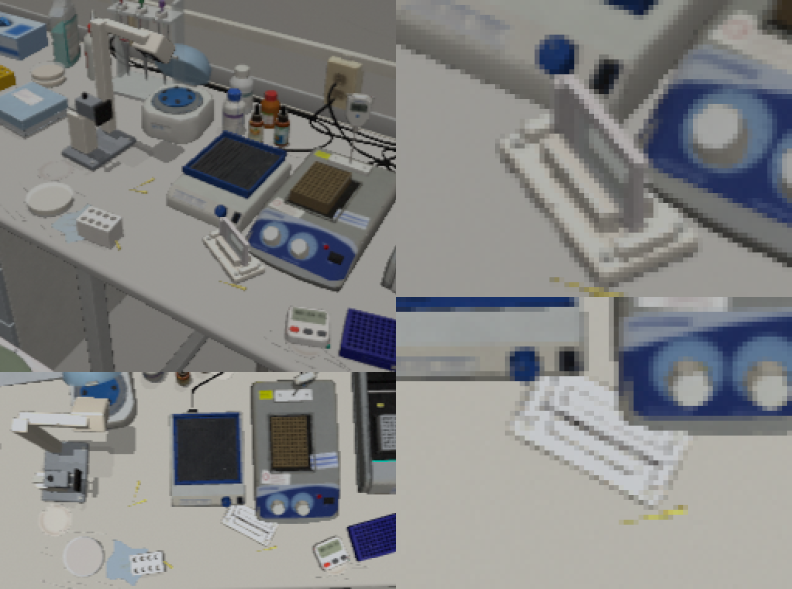

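```bash
cat >> h.py <<'E'
import json
def pose(s=None):
    s=s or bot.observe(); return np.array(s["position"]),R.from_euler("xyz",s["tool_rot"])
def plan(wps,claw,step=0.04,ang=0.12,start=None):
    """wps: list of (pos, Rotation). prints rows"""
    p,r=start or pose(); rows=[]
    for P,Q in wps:
        P=np.array(P,float); rv=(r.inv()*Q).magnitude(); n=int(max(1,np.ceil(np.linalg.norm(P-p)/step),np.ceil(rv/ang)))
        for k in range(n,0,-1):
            d=np.round(r.inv().apply((P-p)/k)*100,2)
            w=np.round((r.inv()*Q).as_rotvec()/k,3)
            p=p+r.apply(d/100); r=r*R.from_rotvec(w)
            rows.append([list(map(float,d)),list(map(float,w)),claw])
    print(len(rows),json.dumps(rows).replace(" ","")); return p,r
def down(yaw): return R.from_euler("xyz",[np.pi,0,yaw])
def wpx(p,X,ps):   # world -> wrist pixel
    P,r=ps; T=np.array(p["T_tool_cam"]); X=np.atleast_2d(X)
    c=(r.inv().apply(X-P)-T[:3,3])@T[:3,:3]; K=np.array(p["K"])
    th=np.arctan2(np.hypot(c[:,0],c[:,1]),c[:,2]); ph=np.arctan2(c[:,1],c[:,0])
    return np.c_[K[0,2]+K[0,0]*th*np.cos(ph),K[1,2]+K[1,1]*th*np.sin(ph)]
def wray(p,px,ps):
    P,r=ps; T=np.array(p["T_tool_cam"]); K=np.array(p["K"])
    a=np.array([(px[0]-K[0,2])/K[0,0],(px[1]-K[1,2])/K[1,1]]); th=np.linalg.norm(a)
    d=np.r_[a/th*np.sin(th),np.cos(th)] if th>1e-9 else np.array([0,0,1.])
    return P+r.apply(T[:3,3]),r.apply(T[:3,:3]@d)
E
python3 - <<'E'
from h import *
plan([([.35,.42,.45],down(2.3)),([.44,.18,.45],down(1.8))],8.5)
E
```

```text
14 [[[-3.26,-1.83,-0.65],[-0.0,0.0,0.082],8.5],[[-3.39,-1.56,-0.65],[-0.0,0.0,0.082],8.5],[[-3.51,-1.27,-0.65],[-0.0,0.0,0.083],8.5],[[-3.6,-0.98,-0.64],[-0.0,0.0,0.082],8.5],[[-3.67,-0.68,-0.65],[-0.0,0.0,0.083],8.5],[[-3.72,-0.37,-0.64],[-0.0,0.0,0.082],8.5],[[-3.73,-0.07,-0.65],[-0.0,0.0,0.083],8.5],[[-3.41,-1.32,0.0],[-0.0,0.0,0.071],8.5],[[-3.5,-1.08,0.0],[-0.0,0.0,0.071],8.5],[[-3.57,-0.83,0.0],[-0.0,0.0,0.072],8.5],[[-3.62,-0.57,0.0],[-0.0,0.0,0.071],8.5],[[-3.65,-0.31,0.0],[-0.0,0.0,0.072],8.5],[[-3.66,-0.05,0.0],[-0.0,0.0,0.071],8.5],[[-3.65,0.21,0.0],[-0.0,0.0,0.072],8.5]]
```

Call:
arm_command(deltas=[[[-3.26,-1.83,-0.65],[0,0,0.082],8.5],[[-3.39,-1.56,-0.65],[0,0,0.082],8.5],[[-3.51,-1.27,-0.65],[0,0,0.083],8.5],[[-3.6,-0.98,-0.64],[0,0,0.082],8.5],[[-3.67,-0.68,-0.65],[0,0,0.083],8.5],[[-3.72,-0.37,-0.64],[0,0,0.082],8.5],[[-3.73,-0.07,-0.65],[0,0,0.083],8.5],[[-3.41,-1.32,0],[0,0,0.071],8.5],[[-3.5,-1.08,0],[0,0,0.071],8.5],[[-3.57,-0.83,0],[0,0,0.072],8.5],[[-3.62,-0.57,0],[0,0,0.071],8.5],[[-3.65,-0.31,0],[0,0,0.072],8.5],[[-3.66,-0.05,0],[0,0,0.071],8.5],[[-3.65,0.21,0],[0,0,0.072],8.5]], newtons=40)

```text
clock: 2.4
position: [0.4402, 0.1785, 0.4502]
tool_rot: [3.141, -0.0, 1.797]
force: [1.2, 0.2, -0.3]
grip_width: 0.085
finger_force: 0.0
```

```bash
python3 - <<'E'
from h import *
np.set_printoptions(precision=4,suppress=True)
s=bot.observe(); ps=pose(s); print(s["qpos"],s["qd"],ps[0],s["clock"])
w=bot.grab_frame("wrist"); save(w,"w1.png"); print(w["K"],w["T_tool_cam"])
for n in "reader reader_head reader_gate plate_center plate_frosted_end stand".split():
    m=bot.mark_of(n,w); print(n,[(np.round(a["at"],1),round(a["p"],2)) for a in m[:2]])
    if m:
        o,d=wray(w,m[0]["at"],ps); z={"reader_head":.248,"reader_gate":.13,"plate_center":.0395,"plate_frosted_end":.0395}.get(n,0)
        print("   ",o+d*(z-o[2])/d[2])
plan([([.46,0,.42],down(1.4)),([.48,-.16,.38],down(1.15))],8.5)
E
```

```text
[-0.8105  0.2376  0.3628  1.939  -0.1009  0.9817 -0.1748] [ 0.4843 -0.0179  0.3268  0.0596 -0.0788 -0.0161  0.133 ] [0.4402 0.1785 0.4502] 2.4
[[297.3186   0.     257.3782]
 [  0.     297.3186 185.7332]
 [  0.       0.       1.    ]] [[-0.0005 -0.9467 -0.322   0.0834]
 [ 1.     -0.0003 -0.0008  0.0003]
 [ 0.0006 -0.322   0.9467  0.0314]
 [ 0.      0.      0.      1.    ]]
reader [(array([372.9, 127.4]), 0.56), (array([221.9, 213.7]), 0.43)]
    [0.6002 0.2486 0.    ]
reader_head [(array([503.7, 289.9]), 0.78)]
    [0.7046 0.1501 0.248 ]
reader_gate [(array([395.2, 184.7]), 0.82)]
    [0.5919 0.1994 0.13  ]
plate_center [(array([247.9, 342.8]), 0.43)]
    [ 0.5024 -0.1702  0.0395]
plate_frosted_end [(array([260.7, 326.9]), 0.63)]
    [ 0.5153 -0.1214  0.0395]
stand [(array([244.3, 326.5]), 0.76)]
    [ 0.4936 -0.1674 -0.    ]
10 [[[-3.62,-0.43,0.6],[-0.0,-0.0,0.08],8.5],[[-3.64,-0.14,0.6],[-0.0,-0.0,0.08],8.5],[[-3.64,0.15,0.6],[-0.0,-0.0,0.081],8.5],[[-3.61,0.44,0.6],[-0.0,-0.0,0.08],8.5],[[-3.56,0.73,0.59],[-0.0,-0.0,0.081],8.5],[[-3.09,0.94,0.8],[-0.0,-0.0,0.05],8.5],[[-3.03,1.09,0.8],[-0.0,-0.0,0.05],8.5],[[-2.98,1.24,0.8],[-0.0,-0.0,0.05],8.5],[[-2.91,1.39,0.8],[-0.0,-0.0,0.05],8.5],[[-2.84,1.54,0.8],[-0.0,-0.0,0.05],8.5]]
```

View pics/w1.png

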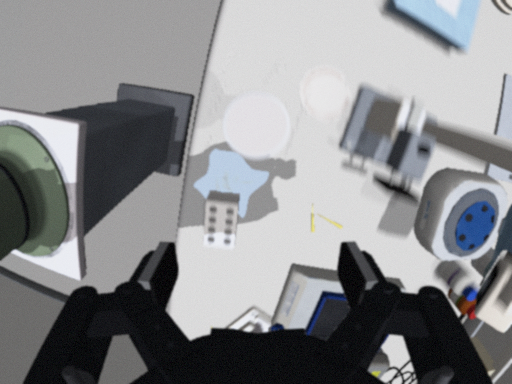

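Call:
arm_command(deltas=[[[-3.62,-0.43,0.6],[0,0,0.08],8.5],[[-3.64,-0.14,0.6],[0,0,0.08],8.5],[[-3.64,0.15,0.6],[0,0,0.08],8.5],[[-3.61,0.44,0.6],[0,0,0.08],8.5],[[-3.56,0.73,0.6],[0,0,0.08],8.5],[[-4.0,1.1,0.8],[0,0,0.05],8.5],[[-4.0,1.3,0.8],[0,0,0.05],8.5],[[-4.0,1.4,0.8],[0,0,0.05],8.5],[[-4.0,1.6,0.8],[0,0,0.05],8.5],[[-4.0,1.8,0.8],[0,0,0.05],8.5],[[0,0,0],[0,0,0],8.5],[[0,0,0],[0,0,0],8.5]])

```text
clock: 3.95
position: [0.4757, -0.2133, 0.3795]
tool_rot: [-3.141, 0.0, 1.149]
force: [0.3, 0.4, -0.2]
grip_width: 0.0851
finger_force: 0.0
```

```bash
python3 - <<'E'
from h import *
np.set_printoptions(precision=4,suppress=True)
s=bot.observe(); ps=pose(s); print(s["qpos"],ps[0],s["clock"])
w=bot.grab_frame("wrist"); save(w,"w2.png"); np.savez("w2.npz",P=ps[0],q=ps[1].as_quat())
for n in "plate_center plate_frosted_end stand".split():
    m=bot.mark_of(n,w); print(n,[(np.round(a["at"],1),round(a["p"],2)) for a in m[:2]])
    if m:
        o,d=wray(w,m[0]["at"],ps); z=0 if n=="stand" else .0395
        print("   ",o+d*(z-o[2])/d[2])
x,y=np.array(bot.mark_of("stand",w)[0]["at"]).astype(int)
print(x,y); x0=max(0,x-90);y0=max(0,y-65)
cv2.imwrite("pics/w2c.png",cv2.resize(w["frame"][y0:y0+130,x0:x0+180,::-1],None,fx=4,fy=4,interpolation=3)); print(x0,y0)
E
```

```text
[-0.1255  0.4486  0.5852  1.9198 -0.3192  0.8668  0.2023] [ 0.4757 -0.2133  0.3795] 3.95
plate_center []
plate_frosted_end [(array([264.3,  75.9]), 0.93)]
    [ 0.521  -0.1283  0.0395]
stand [(array([258.9, 118.2]), 0.7)]
    [ 0.4964 -0.17    0.    ]
258 118
168 53
```

View pics/w2c.png

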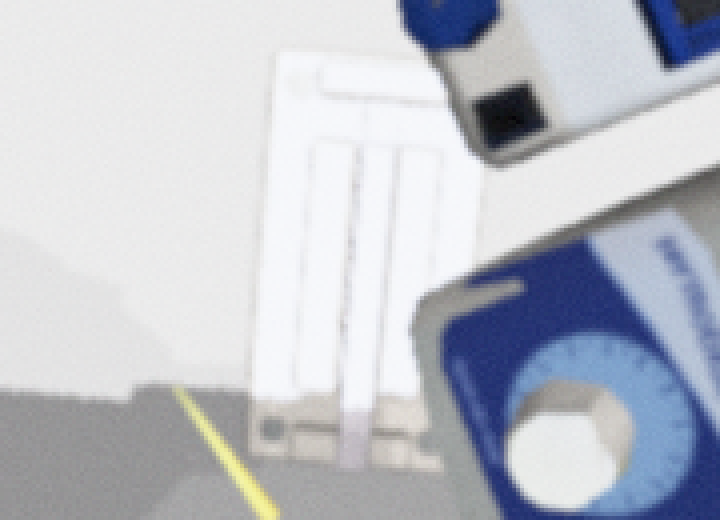

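```bash
python3 - <<'E'
from h import *
np.set_printoptions(precision=4,suppress=True)
d=np.load("w2.npz"); ps=(d["P"],R.from_quat(d["q"]))
w={"K":[[297.3186,0,257.3782],[0,297.3186,185.7332],[0,0,1]],"T_tool_cam":[[-.0005,-.9467,-.322,.0834],[1,-.0003,-.0008,.0003],[.0006,-.322,.9467,.0314],[0,0,0,1]]}
def at(px,z):
    o,dd=wray(w,px,ps); return o+dd*(z-o[2])/dd[2]
for px in [(168+350/4,53+470/4),(168+367/4,53+145/4)]: print(at(px,.067),at(px,.057))
print("stand corners",[at((168+a/4,53+b/4),.006)[:2] for a,b in[(248,458),(278,50)]])
I=cv2.imread("pics/w2.png")[80:180,225:295].astype(float)
I=np.clip((I-190)*4,0,255); I=cv2.resize(I,(420,600),interpolation=3)
S=cv2.imread("pics/scene0.png")[235:290,255:305].astype(float)
S=cv2.resize(np.clip((S-90)*1.6,0,255),(380,418),interpolation=3); S=np.vstack([S,np.zeros((182,380,3))])
cv2.imwrite("pics/n2.png",np.hstack([I,S]))
E
```

```text
[ 0.4752 -0.2093  0.067 ] [ 0.474  -0.2118  0.057 ]
[ 0.5112 -0.139   0.067 ] [ 0.5113 -0.139   0.057 ]
stand corners [array([ 0.4414, -0.209 ]), array([ 0.5   , -0.1039])][ WARN:0@0.389] global loadsave.cpp:1063 imwrite_ Unsupported depth image for selected encoder is fallbacked to CV_8U.
```

View pics/n2.png

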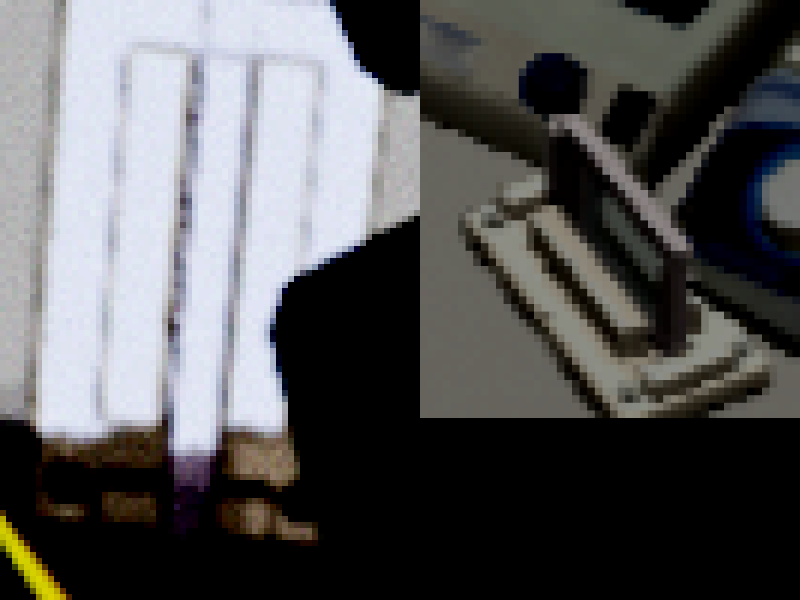

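```bash
python3 - <<'E'
from h import *
np.set_printoptions(precision=4,suppress=True)
d=np.load("w2.npz"); ps=(d["P"],R.from_quat(d["q"]))
w={"K":[[297.3186,0,257.3782],[0,297.3186,185.7332],[0,0,1]],"T_tool_cam":[[-.0005,-.9467,-.322,.0834],[1,-.0003,-.0008,.0003],[.0006,-.322,.9467,.0314],[0,0,0,1]]}
t=bot.grab_frame("top")
c=np.array([.4965,-.1695]);a=np.radians(61.5);u=np.array([np.cos(a),np.sin(a)]);n=np.array([np.sin(a),-np.cos(a)])
for wp,tp in [((271,132),(296,216)),((290.5,94),(288,206.8))]:
    o,dd=wray(w,wp,ps); r=[(o,dd),ray(t,tp)]; print("tri",tri(r))
    for z in (.03,.06,.09):
        X=o+dd*(z-o[2])/dd[2]; print(z,X[:2],"along,normal",(X[:2]-c)@u,(X[:2]-c)@n, proj(t,X))
# plate model over image, both cams
for L,z in [(.045,.057),(.035,.067),(-.045,.067)]:
    for s in(-.004,.004): 
        X=np.r_[c+L*u+s*n,z]; print(L,s,(wpx(w,X,ps)-[168,53])*4)
E
```

```text
tri [ 0.5007 -0.196  -0.0387]
0.03 [ 0.5036 -0.1862] along,normal -0.011247894052727652 0.014238375801398227 [[295.3996 214.3152]]
0.06 [ 0.5043 -0.1816] along,normal -0.00690830910195591 0.012570543432993561 [[294.9563 213.9362]]
0.09 [ 0.5049 -0.177 ] along,normal -0.002568724151184168 0.010902711064588894 [[294.4914 213.5389]]
tri [ 0.5218 -0.1449  0.222 ]
0.03 [ 0.5392 -0.1568] along,normal 0.03152586631131097 0.031416129208708204 [[286.6631 204.4165]]
0.06 [ 0.5364 -0.1549] along,normal 0.03183150266618936 0.028128280885468843 [[286.8554 204.7573]]
0.09 [ 0.5337 -0.1531] along,normal 0.03213713902106773 0.024840432562229377 [[287.057  205.1148]]
0.045 -0.004 [[360.2589  98.7487]]
0.045 0.004 [[393.5424 101.3354]]
0.035 -0.004 [[357.0324 139.4286]]
0.035 0.004 [[391.3849 142.0832]]
-0.045 -0.004 [[332.4841 468.363 ]]
-0.045 0.004 [[364.967  470.7297]]
```

```bash
python3 - <<'E'
from h import *
np.set_printoptions(precision=1,suppress=True)
s=bot.grab_frame("scene"); save(s,"s3.png")
d=np.load("w2.npz"); ps=(d["P"],R.from_quat(d["q"]))
w={"K":[[297.3186,0,257.3782],[0,297.3186,185.7332],[0,0,1]],"T_tool_cam":[[-.0005,-.9467,-.322,.0834],[1,-.0003,-.0008,.0003],[.0006,-.322,.9467,.0314],[0,0,0,1]]}
I=cv2.imread("pics/scene0.png")[225:300,245:345]; I=cv2.resize(I,(800,600),interpolation=3)
for i,px in enumerate([(271,132),(271,125),(290.5,94)]):
    o,dd=wray(w,px,ps)
    for z in (.0,.02,.04,.06,.08,.1):
        q=(proj(s,o+dd*(z-o[2])/dd[2])[0]-[245,225])*8
        cv2.circle(I,(int(q[0]),int(q[1])),3,[(0,0,255),(0,255,255),(0,255,0)][i],-1)
c=np.array([.4965,-.1695]);a=np.radians(61.5);u=np.array([np.cos(a),np.sin(a)]);n=np.array([np.sin(a),-np.cos(a)])
for sg in (-.004,.004):
    q=(proj(s,[np.r_[c+L*u+sg*n,z] for L,z in [(-.045,.026),(-.045,.067),(.035,.067),(.035,.057),(.045,.057),(.045,.026)]])-[245,225])*8
    cv2.polylines(I,[q.astype(np.int32)],False,(255,0,255),1)
cv2.imwrite("pics/s3c.png",I)
E
```

```text
(no output)
```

View pics/s3c.png

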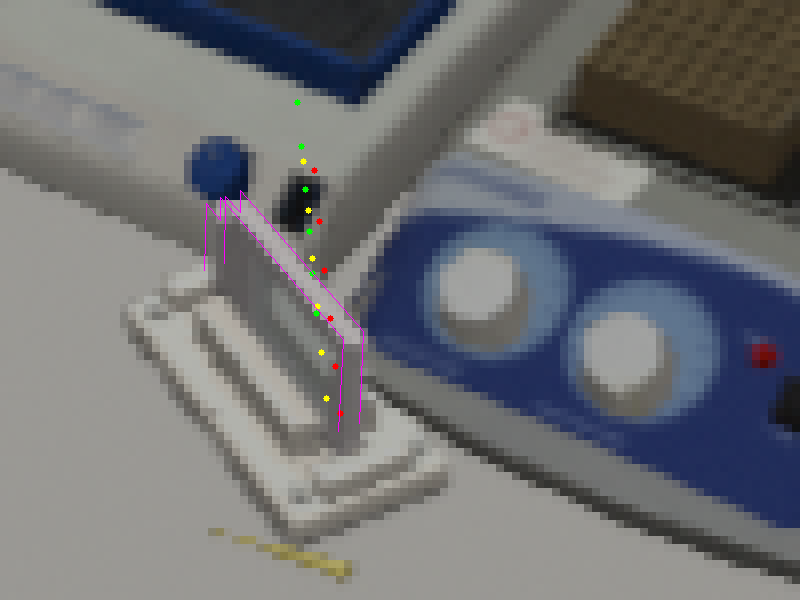

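```bash
python3 - <<'E'
from h import *
plan([([.5004,-.1626,.27],down(1.08))],4.0,step=.035)
E
```

```text
4 [[[1.38,0.05,2.76],[0.0,-0.0,0.018],4.0],[[1.39,0.03,2.75],[0.0,-0.0,0.018],4.0],[[1.39,0.0,2.76],[0.0,-0.0,0.018],4.0],[[1.38,-0.01,2.75],[0.0,-0.0,0.017],4.0]]
```

Call:
arm_command(deltas=[[[1.38,0.05,2.76],[0,0,0.018],4.0],[[1.39,0.03,2.75],[0,0,0.018],4.0],[[1.39,0,2.76],[0,0,0.018],4.0],[[1.38,-0.01,2.75],[0,0,0.017],4.0],[[0,0,0],[0,0,0],4.0],[[0,0,0],[0,0,0],4.0]])

```text
clock: 4.9
position: [0.5002, -0.1637, 0.2703]
tool_rot: [-3.141, 0.001, 1.08]
force: [0.1, -0.6, 0.9]
grip_width: 0.0403
finger_force: 0.0
```

```bash
python3 - <<'E'
from h import *
np.set_printoptions(precision=1,suppress=True)
s=bot.observe(); ps=pose(s); print(np.round(ps[0],4),s["tool_rot"],s["grip_width"],s["clock"],np.round(s["qpos"],2))
w=bot.grab_frame("wrist"); save(w,"w4.png")
m=bot.mark_of("plate_frosted_end",w); print(m[:1]); 
c=np.array([.4965,-.1695]);a=np.radians(61.5);u=np.array([np.cos(a),np.sin(a)]);n=np.array([np.sin(a),-np.cos(a)])
x0,y0=170,90
I=cv2.resize(w["frame"][y0:y0+200,x0:x0+200,::-1],(600,600),interpolation=3)
J=I.copy()
for sg in (-.004,.004):
    q=(wpx(w,[np.r_[c+L*u+sg*n,z] for L,z in [(-.045,.067),(.035,.067),(.035,.057),(.045,.057)]],ps)-[x0,y0])*3
    cv2.polylines(J,[q.astype(np.int32)],False,(255,0,255),1); print(q)
cv2.imwrite("pics/w4c.png",J[:, :])
E
```

```text
[ 0.5 -0.2  0.3] [-3.1  0.   1.1] 0.040285592993989594 4.9 [-0.1  0.6  0.5  2.  -0.5  0.6  0.1]
[{'at': [259.1, 152.8], 'p': 0.6}]
[[242.8 588.5]
 [241.4 271.5]
 [242.5 257.1]
 [242.5 211.6]]
[[276.  588.7]
 [280.9 271.7]
 [280.  257.3]
 [280.6 211.8]]
```

View pics/w4c.png

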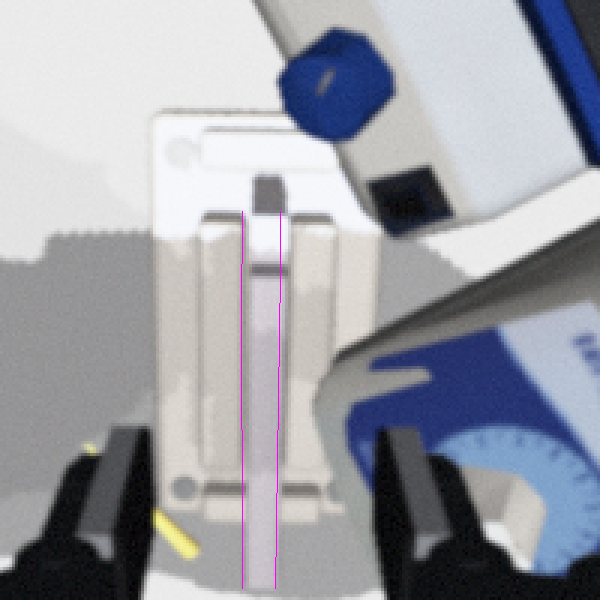

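```bash
python3 - <<'E'
from h import *
np.set_printoptions(precision=4,suppress=True)
d=np.load("w2.npz"); p2=(d["P"],R.from_quat(d["q"])); p4=pose(); w=bot.grab_frame("wrist")
c=np.array([.4965,-.1695]);a=np.radians(61.);u=np.array([np.cos(a),np.sin(a)]);n=np.array([np.sin(a),-np.cos(a)]); c=c+.001*n
def f(X): print(X,"along",(X[:2]-c)@u,"norm",(X[:2]-c)@n)
# pairs: (w2 crop px, w4 crop px)
for A,B in [((413,325),(316,400)),((440,285),(345,350)),((490,165),(390,235)),((522,285),(430,375)),((275,430),(184,487)),((248,458),(155,505))]:
    f(tri([wray(w,(168+A[0]/4,53+A[1]/4),p2),wray(w,(170+B[0]/3,90+B[1]/3),p4)]))
P,r=p4; g=P+r.apply([0,0,.155]); f(g)
E
```

```text
[ 0.5029 -0.1892  0.0267] along -0.014162437643051888 norm 0.01414832697909502
[ 0.5146 -0.1835  0.0177] along -0.003478788533836209 norm 0.02161970221084919
[ 0.5396 -0.1574  0.0271] along 0.03149573940335446 norm 0.03083592745441474
[ 0.5333 -0.1877  0.0458] along 0.0018897934255946405 norm 0.04002340050438988
[ 0.4533 -0.2031  0.013 ] along -0.05033397353345719 norm -0.02246677767238585
[ 0.4406 -0.2081  0.0074] along -0.06085920645005789 norm -0.031218533130843953
[ 0.5005 -0.1644  0.1162] along 0.0064005281145588615 norm 2.7865343522385025e-06
```

Call:
arm_command(deltas=[[[0.5,0,0],[0,0,0.015],3.0],[[0,0,1.5],[0,0,0],3.0],[[0,0,2.0],[0,0,0],3.0],[[0,0,1.5],[0,0,0],3.0],[[0,0,0.5],[0,0,0],3.0],[[0,0,0],[0,0,0],3.0],[[0,0,0],[0,0,0],1.5]], newtons=30)

```text
clock: 5.75
position: [0.5028, -0.1593, 0.2156]
tool_rot: [3.141, -0.0, 1.063]
force: [0.4, 0.3, 0.6]
grip_width: 0.0168
finger_force: 0.0
```

Call:
arm_command(deltas=[[[0,0,0],[0,0,0],0.4],[[0,0,0],[0,0,0],0.4],[[0,0,0],[0,0,0],0.4],[[0,0,0],[0,0,0],0.4]], newtons=30)

```text
clock: 6.15
position: [0.5029, -0.1593, 0.2157]
tool_rot: [3.14, -0.0, 1.064]
force: [-1.2, 0.0, 8.0]
grip_width: 0.0073
finger_force: 32.6
```

Call:
arm_command(deltas=[[[0,0,0],[0,0,0],0.4],[[0,0,-0.5],[0,0,0],0.4],[[0,0,-1.0],[0,0,0],0.4],[[0,0,-2.0],[0,0,0],0.4],[[0,0,-2.0],[0,0,0],0.4]], newtons=45)

```text
clock: 6.65
position: [0.5025, -0.1592, 0.2711]
tool_rot: [-3.141, 0.0, 1.064]
force: [0.2, -0.1, -1.7]
grip_width: 0.0068
finger_force: 44.6
```

```bash
python3 - <<'E'
from h import *
s=bot.observe(); print(s["grip_width"],s["force"],s["finger_force"])
plan([([.50,-.15,.36],down(1.064)),([.49,0.03,.38],down(1.52))],0.4,step=.035,ang=.1)
E
```

```text
0.00684041309490989 [ 0.20162911 -0.11886675 -1.69759264] 44.630961790680885
9 [[[0.23,-0.22,-2.96],[-0.0,0.0,-0.0],0.4],[[0.23,-0.22,-2.97],[-0.0,0.0,-0.0],0.4],[[0.22,-0.22,-2.96],[-0.0,0.0,-0.0],0.4],[[2.54,-1.6,-0.33],[-0.0,0.0,-0.076],0.4],[[2.66,-1.41,-0.33],[-0.0,0.0,-0.076],0.4],[[2.75,-1.2,-0.34],[-0.0,0.0,-0.076],0.4],[[2.84,-0.99,-0.33],[-0.0,0.0,-0.076],0.4],[[2.91,-0.77,-0.34],[-0.0,0.0,-0.076],0.4],[[2.95,-0.54,-0.33],[-0.0,0.0,-0.076],0.4]]
```

Call:
arm_command(deltas=[[[0.23,-0.22,-2.96],[0,0,0],0.4],[[0.23,-0.22,-2.97],[0,0,0],0.4],[[0.22,-0.22,-2.96],[0,0,0],0.4],[[2.54,-1.6,-0.33],[0,0,-0.076],0.4],[[2.66,-1.41,-0.33],[0,0,-0.076],0.4],[[2.75,-1.2,-0.34],[0,0,-0.076],0.4],[[2.84,-0.99,-0.33],[0,0,-0.076],0.4],[[2.91,-0.77,-0.34],[0,0,-0.076],0.4],[[2.95,-0.54,-0.33],[0,0,-0.076],0.4],[[0,0,0],[0,0,0],0.4],[[0,0,0],[0,0,0],0.4]])

```text
clock: 7.75
position: [0.4899, 0.0301, 0.3794]
tool_rot: [3.141, -0.0, 1.52]
force: [-0.3, -0.2, -0.4]
grip_width: 0.0072
finger_force: 44.7
```

```bash
python3 - <<'E'
from h import *
np.set_printoptions(precision=4,suppress=True)
s=bot.observe(); ps=pose(s); print(ps[0],s["tool_rot"],s["clock"],s["grip_width"],s["force"])
np.savez("w5.npz",P=ps[0],q=ps[1].as_quat())
F={c:bot.grab_frame(c) for c in("wrist","scene","top")}
for n in "reader reader_head reader_gate reader_pad plate_center plate_frosted_end".split():
    rs=[]
    for c,p in F.items():
        m=bot.mark_of(n,p)
        if not m: continue
        rs.append(wray(p,m[0]["at"],ps) if c=="wrist" else ray(p,m[0]["at"]))
        print(n,c,np.round(m[0]["at"],1),round(m[0]["p"],2))
    if len(rs)>1: print("  ",tri(rs))
P,r=ps
print("exp plate c,end",P+r.apply([-.012,0,.1762]),P+r.apply([.033,0,.1762]))
for c in F: save(F[c],c+"5.png")
a=cv2.resize(F["wrist"]["frame"][:250,150:512],(800,552),interpolation=3)
cv2.imwrite("pics/w5c.png",a[:,:,::-1])
E
```

```text
[0.4899 0.0301 0.3794] [ 3.141  -0.0002  1.52  ] 7.75 0.007195388901677457 [-0.307  -0.2202 -0.4204]
reader scene [185.3 211.4] 0.57
reader top [178.2 189.9] 0.62
   [ 0.593   0.2432 -0.0002]
reader_head scene [230.8 138.4] 0.72
reader_head top [185.9 146.5] 0.93
   [0.7098 0.1506 0.2497]
reader_gate scene [197.4 182. ] 0.69Traceback (most recent call last):
  File "<stdin>", line 9, in <module>
ValueError: it knows: lab_timer, petri, plate_center, plate_frosted_end, reader, reader_gate, reader_head, spare_block, stand
```

```bash
python3 - <<'E'
from h import *
np.set_printoptions(precision=4,suppress=True)
ps=pose()
F={c:bot.grab_frame(c) for c in("wrist","scene","top")}
for c in F: save(F[c],c+"5.png")
for n in "plate_center plate_frosted_end".split():
    for c,p in F.items():
        m=bot.mark_of(n,p)
        if m: print(n,c,np.round(m[0]["at"],1),round(m[0]["p"],2))
P,r=ps
X=[P+r.apply([-.012,0,.1762]),P+r.apply([.033,0,.1762])]; print(X)
for c in F: print(c,(wpx(F[c],X,ps) if c=="wrist" else proj(F[c],X)))
a=cv2.resize(F["wrist"]["frame"],(512,384)); s=F["scene"]["frame"]; t=F["top"]["frame"]
b=cv2.resize(s[120:240,150:250],(320,384),interpolation=3)
e=cv2.resize(t[140:220,140:240],(288,216)[::1],interpolation=3)
o=np.zeros((600,800,3),np.uint8); o[:384,:480]=a[:,32:]; o[:384,480:]=b; o[384:,:288]=e; 
e2=cv2.resize(s[170:250,180:300],(324,216),interpolation=3); o[384:,290:614]=e2
cv2.imwrite("pics/m5.png",o[:,:,::-1])
E
```

```text
plate_center wrist [258.6 263.7] 0.8
plate_center scene [218.8 192.3] 0.68
plate_frosted_end wrist [258.  186.5] 0.87
plate_frosted_end scene [211.5 192.7] 0.71
[array([0.4895, 0.0179, 0.2025]), array([0.4918, 0.0629, 0.2025])]
wrist [[257.2459 261.4433]
 [257.1858 187.8503]]
scene [[220.8756 194.9716]
 [208.4861 189.7501]]
top [[234.2101 219.2344]
 [219.3974 218.863 ]]
```

View pics/m5.png

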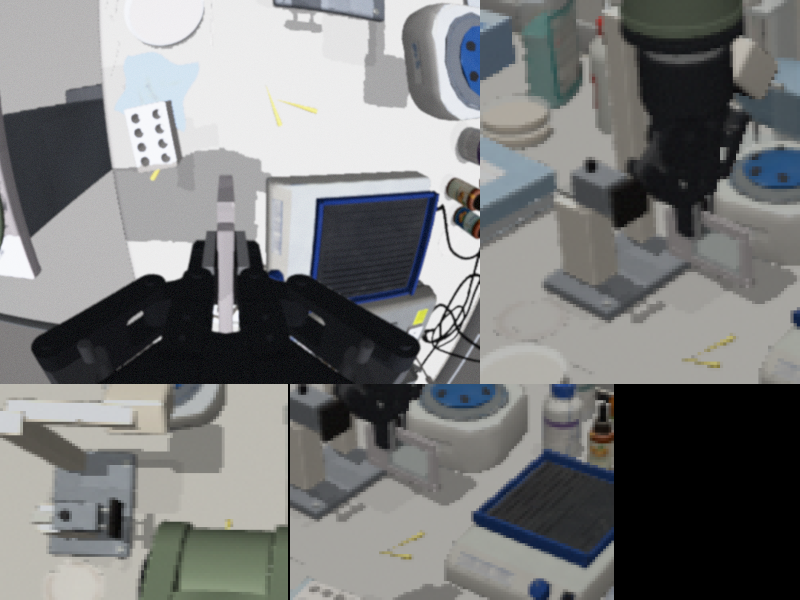

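```bash
cat >> h.py <<'E'
END=np.array([.033,0,.1762])
def rdr(o,yaw):
    c,s=np.cos(yaw),np.sin(yaw); return np.array([o[0],o[1],0.]),np.array([[c,-s,0],[s,c,0],[0,0,1.]])
def tgt(o,yaw,e,th=np.radians(48)):   # e: frosted end in reader frame
    O,M=rdr(o,yaw); c,s=np.cos(th),np.sin(th)
    Q=R.from_matrix(M@np.array([[0,1,0],[c,0,s],[s,0,-c]]).T)
    return O+M@np.array(e)-Q.apply(END),Q
E
python3 - <<'E'
from h import *
np.set_printoptions(precision=4,suppress=True)
a=tgt((.596,.2465),np.radians(-4),(0,-.125,.130)); print(a[0],a[1].as_euler("xyz"))
b=(a[0]+[-.03,-.03,.03],a[1])
plan([b,a],0.4,step=.03,ang=.1)
E
```

```text
[0.4544 0.098  0.2479] [2.3038 0.     1.501 ]
11 [[[0.38,-0.75,1.12],[-0.093,-0.001,0.002],0.4],[[0.38,-0.85,1.05],[-0.093,-0.001,0.002],0.4],[[0.38,-0.95,0.96],[-0.093,-0.001,0.002],0.4],[[0.38,-1.03,0.87],[-0.093,-0.001,0.002],0.4],[[0.38,-1.11,0.77],[-0.093,-0.001,0.002],0.4],[[0.38,-1.18,0.66],[-0.093,-0.001,0.002],0.4],[[0.38,-1.23,0.55],[-0.093,-0.001,0.002],0.4],[[0.38,-1.28,0.43],[-0.093,-0.0,0.002],0.4],[[0.38,-1.31,0.31],[-0.094,-0.001,0.002],0.4],[[1.6,-0.19,2.04],[0.0,0.0,0.0],0.4],[[1.6,-0.18,2.03],[0.0,0.0,0.0],0.4]]
```

Call:
arm_command(deltas=[[[0.38,-0.75,1.12],[-0.093,-0.001,0.002],0.4],[[0.38,-0.85,1.05],[-0.093,-0.001,0.002],0.4],[[0.38,-0.95,0.96],[-0.093,-0.001,0.002],0.4],[[0.38,-1.03,0.87],[-0.093,-0.001,0.002],0.4],[[0.38,-1.11,0.77],[-0.093,-0.001,0.002],0.4],[[0.38,-1.18,0.66],[-0.093,-0.001,0.002],0.4],[[0.38,-1.23,0.55],[-0.093,-0.001,0.002],0.4],[[0.38,-1.28,0.43],[-0.093,0,0.002],0.4],[[0.38,-1.31,0.31],[-0.094,-0.001,0.002],0.4],[[1.6,-0.19,2.04],[0,0,0],0.4],[[1.6,-0.18,2.03],[0,0,0],0.4],[[0,0,0],[0,0,0],0.4],[[0,0,0],[0,0,0],0.4]])

```text
clock: 10.1
position: [0.4777, 0.1043, 0.3206]
tool_rot: [2.643, -0.018, 1.513]
force: [-0.1, -0.8, -1.1]
grip_width: 0.0071
finger_force: 44.7
```

```bash
cat > look.py <<'E'
from h import *
import sys
np.set_printoptions(precision=4,suppress=True)
s=bot.observe(); ps=pose(s); print(ps[0],s["tool_rot"],s["clock"],s["grip_width"],s["force"],np.round(s["qpos"],2))
F={c:bot.grab_frame(c) for c in("wrist","scene","top")}
for n in "reader reader_head reader_gate plate_center plate_frosted_end".split():
    rs=[]
    for c,p in F.items():
        m=bot.mark_of(n,p)
        if not m: continue
        rs.append(wray(p,m[0]["at"],ps) if c=="wrist" else ray(p,m[0]["at"]))
        print(n,c,np.round(m[0]["at"],1),round(m[0]["p"],2))
    if len(rs)>1: print("  ",tri(rs))
P,r=ps
print("end",P+r.apply(END),"c",P+r.apply([-.012,0,.1762]))
k=sys.argv[1]
for c in F: save(F[c],c+k+".png")
a=F["wrist"]["frame"]; s=F["scene"]["frame"]; t=F["top"]["frame"]
# draw reader model: base, post, pad faces
O,M=rdr((.596,.2465),np.radians(-4))
def box(x,y,z): 
    v=np.array([[i,j,l] for i in x for j in y for l in z],float); return O+v@M.T
def draw(I,pts,sc,off):
    q=((pts-off)*sc).astype(int)
    for i in range(8):
        for j in range(i):
            if bin(i^j).count("1")==1: cv2.line(I,tuple(map(int,q[i])),tuple(map(int,q[j])),(255,0,255),1)
b=cv2.resize(s[120:240,150:250],(320,384),interpolation=3); e=cv2.resize(t[150:220,140:240],(308,216),interpolation=3)
for B in [box((-.04,.1),(-.04,.06),(0,.014)),box((-.018,.018),(-.025,.025),(.014,.112)),box((-.023,.023),(-.045,-.075),(.107,.153))]:
    draw(b,proj(F["scene"],B),3.2,np.array([150,120])); draw(e,proj(F["top"],B),3.08,np.array([140,150]))
o=np.zeros((600,800,3),np.uint8); o[:384,:480]=a[:,32:]; o[:384,480:]=b; o[384:,:308]=e
cv2.imwrite("pics/m"+k+".png",o[:,:,::-1])
E
python3 look.py 6
```

```text
[0.4777 0.1043 0.3206] [ 2.6428 -0.0181  1.5135] 10.1 0.007086074159640872 [-0.0629 -0.8146 -1.1131] [-0.98  0.49  0.77  2.24 -1.26  0.16  0.8 ]
reader wrist [200.9  33.6] 0.96
reader scene [185.  212.1] 0.65
reader top [173.9 190.2] 0.62
   [ 0.5969  0.2526 -0.008 ]
reader_head wrist [511.  153.9] 0.95
reader_head scene [227.6 136.8] 0.7
reader_head top [185.9 147.7] 0.76
   [0.7029 0.1524 0.2531]
reader_gate wrist [263.2  64.5] 0.72
reader_gate scene [199.1 182.8] 0.67
reader_gate top [180.7 186.8] 0.91
   [0.6003 0.1984 0.1221]
plate_center wrist [260.8 264.1] 0.81
plate_center scene [217.3 186.7] 0.51
plate_center top [212.  195.6] 0.6
   [0.5638 0.0891 0.1664]
plate_frosted_end wrist [510.6 151.6] 0.65
plate_frosted_end scene [202.7 185. ] 0.64
plate_frosted_end top [198.3 199.1] 0.63
   [0.5494 0.1382 0.2285]
end [0.5639 0.1352 0.1665] c [0.5613 0.0903 0.1657]
```

View pics/m6.png

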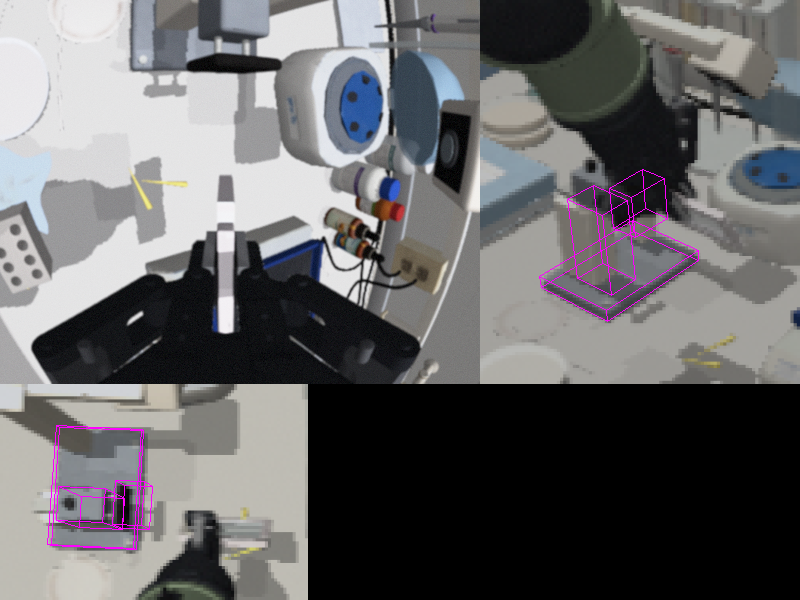

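```bash
cat > kin.py <<'E'
from h import *
from itertools import product
from scipy.optimize import least_squares
D=[([-1.376,.521,-.036,1.599,.021,1.021,-.113],[.1636,.6032,.4047],[-3.1416,0,2.8768]),
([-.8105,.2376,.3628,1.939,-.1009,.9817,-.1748],[.4402,.1785,.4502],[3.141,0,1.797]),
([-.1255,.4486,.5852,1.9198,-.3192,.8668,.2023],[.4757,-.2133,.3795],[-3.141,0,1.149])]
def fk(q,S,x):
    # x: yaw off1, off7, d1, a1, d3, a3, d5, a5, d7
    q=np.array(q); T=np.eye(4)
    def rot(ax,a): 
        M=np.eye(4); M[:3,:3]=R.from_euler(ax,a).as_matrix(); return M
    def tr(a,d): 
        M=np.eye(4); M[0,3]=a; M[2,3]=d; return M
    T=rot("z",S[0]*q[0]+x[0])@tr(x[3],x[2])@rot("y",q[1])@rot("z",S[1]*q[2])@tr(x[5],x[4])@rot("y",q[3])@tr(x[9],0)@rot("z",S[2]*q[4])@tr(x[7],x[6])@rot("y",q[5])@tr(x[10],0)@rot("z",S[3]*q[6]+x[1])@tr(0,x[8])
    return T
if __name__=="__main__":
    s=bot.observe(); D.append((s["qpos"],s["position"],s["tool_rot"]))
    def res(x,S):
        o=[]
        for q,p,e in D:
            T=fk(q,S,x); o+=list((T[:3,3]-p)*5)+list((R.from_euler("xyz",e).inv()*R.from_matrix(T[:3,:3])).as_rotvec())
        return np.r_[o, .002*(x[[3,5,7,9,10]])]
    best=[]
    for S in product([1,-1],repeat=4):
        for y1 in(0,2.7):
          for y7 in (0,1.57,3.14,-1.57):
            r=least_squares(res,[y1,y7,.3,0,.4,0,.4,0,.1,0,0],args=(S,)); best.append((r.cost,S,np.round(r.x,4)))
    best.sort(key=lambda b:b[0])
    for b in best[:5]: print(b)
E
python3 kin.py
```

```text
(np.float64(0.002149262542661183), (-1, -1, -1, -1), array([-0.0958,  1.4778,  0.3111, -0.0248,  0.5273,  0.0228,  0.4035,
        0.0258,  0.1442, -0.0297, -0.0209]))
(np.float64(0.0021492625426611832), (-1, -1, -1, -1), array([-0.0958,  1.4778,  0.3111, -0.0248,  0.5273,  0.0228,  0.4035,
        0.0258,  0.1442, -0.0297, -0.0209]))
(np.float64(0.00214926254266196), (-1, -1, -1, -1), array([-0.0958,  1.4778,  0.3111, -0.0248,  0.5273,  0.0228,  0.4035,
        0.0258,  0.1442, -0.0297, -0.0209]))
(np.float64(0.0021492625426620016), (-1, -1, -1, -1), array([-0.0958,  1.4778,  0.3111, -0.0248,  0.5273,  0.0228,  0.4035,
        0.0258,  0.1442, -0.0297, -0.0209]))
(np.float64(0.42726138546407355), (-1, -1, 1, 1), array([-0.079 ,  1.8956,  0.1193, -0.0156,  0.5377,  0.0113,  0.3749,
        0.0552,  0.0329, -0.1176, -0.0087]))
```

```bash
cat > kin2.py <<'E'
from kin import *
S=(-1,-1,-1,-1)
def fk2(q,x): return fk(np.array(q)+np.r_[0,x[11:16],0],S,x)
if __name__=="__main__":
    s=bot.observe(); D.append((list(s["qpos"]),list(s["position"]),list(s["tool_rot"])))
    def res(x,reg):
        o=[]
        for q,p,e in D:
            T=fk2(q,x); o+=list((T[:3,3]-p)*5)+list((R.from_euler("xyz",e).inv()*R.from_matrix(T[:3,:3])).as_rotvec())
        return np.r_[o, reg*x[[3,5,7,9,10]]*5,reg*x[11:16]]
    for reg in (.3,.1,.01):
        r=least_squares(res,[-.0958,1.4778,.31,0,.5,0,.4,0,.14,0,0]+[0]*5,args=(reg,)); e=res(r.x,0)[:24]
        print(reg,np.abs(e).max(),np.sqrt((e**2).mean()),np.round(r.x,3))
    print(np.round(e.reshape(4,6),4))
    np.save("kin.npy",r.x)
E
python3 kin2.py
```

```text
0.3 0.02860566761680186 0.010651302765323575 [-0.072  1.468  0.329 -0.006  0.521  0.013  0.414  0.006  0.158  0.002
 -0.009 -0.008  0.035 -0.025 -0.007  0.04 ]
0.1 0.021515523365237266 0.009021528507294367 [-0.069  1.471  0.308 -0.011  0.524  0.027  0.402  0.011  0.148 -0.006
 -0.014 -0.021  0.036 -0.013 -0.003  0.04 ]
0.01 0.018636069589983012 0.008873355777803594 [-0.068  1.471  0.298 -0.014  0.525  0.031  0.397  0.014  0.143 -0.013
 -0.018 -0.027  0.036 -0.006 -0.002  0.037]
[[ 0.0047 -0.0029  0.0038  0.0042 -0.0169  0.0017]
 [-0.0142  0.0186  0.0106  0.0044  0.0054  0.0037]
 [-0.     -0.0154 -0.0173 -0.0006  0.0099 -0.    ]
 [-0.0009  0.0011  0.0029 -0.0105 -0.0054 -0.0054]]
```

```bash
cat > ik.py <<'E'
from kin2 import *
X=np.load("kin.npy"); lo=np.array([-2.91,-.3,-1.5,.17,-1.26,.16,-2.52])+.04; hi=np.array([2.91,2.13,1.42,2.43,4.41,1.93,2.52])-.04
def ik(P,Q,n=12,seed=0,q0=None):
    rng=np.random.default_rng(seed); out=[]
    def f(q):
        T=fk2(q,X); return np.r_[(T[:3,3]-P)*5,(Q.inv()*R.from_matrix(T[:3,:3])).as_rotvec()]
    for k in range(n):
        s=rng.uniform(lo,hi) if q0 is None else np.clip(q0+rng.normal(0,.3,7),lo+.001,hi-.001)
        r=least_squares(f,s,bounds=(lo,hi),max_nfev=60)
        if r.cost<2e-5: out.append(r.x)
    return out
if __name__=="__main__":
    np.set_printoptions(precision=2,suppress=True)
    for th in (40,45,50,60):
      for phi in (0,-30,30,-60,60):
        for fl in (0,np.pi):
            P,Q=tgt((.597,.247),np.radians(-4),(0,-.06,.13),np.radians(th))
            # rotate tool about grasp point
            G=P+Q.apply([0,0,.155]); Q2=Q*R.from_euler("y",phi,degrees=True)*R.from_euler("z",fl); P2=G-Q2.apply([0,0,.155])
            o=ik(P2,Q2,8)
            print(th,phi,fl>0,len(o),o[0] if o else "")
E
time python3 ik.py
```

```text
40 0 False 3 [ 0.48  1.07 -1.45  2.31  1.97  1.27 -2.07]
40 0 True 3 [ 0.44  0.96 -1.33  2.3   1.96  1.14  1.01]
40 -30 False 2 [-0.89  0.68  0.19  2.02  1.18  0.73 -2.01]
40 -30 True 3 [-0.16  0.79 -0.79  2.03  1.51  1.3   1.  ]
40 30 False 3 [ 0.84  1.21 -1.45  2.36  2.27  0.66 -1.91]
40 30 True 3 [ 0.62  0.81 -0.99  2.34  3.    0.36  0.3 ]
40 -60 False 4 [-0.86  0.93  0.08  1.66  0.95  1.37 -1.87]
40 -60 True 2 [-0.99  0.95  0.27  1.66  0.84  1.27  1.36]
40 60 False 0 
40 60 True 1 [-0.59  1.08  0.99  2.19  4.36  1.89 -1.33]
45 0 False 3 [ 0.38  0.92 -1.24  2.36  2.09  1.15 -2.28]
45 0 True 2 [ 0.29  0.79 -1.07  2.35  2.11  1.    0.76]
45 -30 False 2 [-0.8   0.68  0.05  2.06  1.35  0.84 -2.22]
45 -30 True 3 [-0.07  0.89 -0.97  2.08  1.64  1.5   0.88]
45 30 False 0 
45 30 True 3 [ 0.3   0.65 -0.54  2.39  3.55  0.57 -0.33]
45 -60 False 4 [-0.33  1.06 -0.75  1.69  1.38  1.89 -2.17]
45 -60 True 2 [-1.    0.96  0.28  1.68  0.87  1.26  1.24]
45 60 False 0 
45 60 True 0 
50 0 False 1 [-1.14  0.72  0.73  2.38  3.05  0.48  2.46]
50 0 True 3 [-0.11  0.62 -0.54  2.39  2.33  0.83  0.36]
50 -30 False 4 [ 0.06  1.13 -1.26  2.12  1.82  1.87 -2.31]
50 -30 True 3 [-0.1   0.91 -0.95  2.11  1.7   1.55  0.77]
50 30 False 0 
50 30 True 0 
50 -60 False 4 [-0.36  1.06 -0.73  1.71  1.39  1.89 -2.27]
50 -60 True 3 [-0.38  1.05 -0.69  1.71  1.38  1.86  0.87]
50 60 False 1 [-0.42  0.97  0.71  2.24  4.36  1.72  2.11]
50 60 True 0 
60 0 False 0 
60 0 True 0 
60 -30 False 3 [-1.68  1.52  1.38  2.16 -1.2   0.26 -0.24]
60 -30 True 3 [-0.09  1.04 -1.03  2.17  1.85  1.8   0.6 ]
60 30 False 0 
60 30 True 0 
60 -60 False 5 [-0.47  1.04 -0.57  1.73  1.38  1.82 -2.44]
60 -60 True 2 [-0.42  1.07 -0.65  1.74  1.41  1.88  0.68]
60 60 False 1 [-0.16  0.9   0.37  2.26  4.37  1.55  2.42]
60 60 True 2 [ 0.93  1.29 -1.1   2.25  4.36  0.32 -0.2 ]
real	1m29.251s
user	1m28.037s
sys	0m0.202s
```

```bash
cat > sim.py <<'E'
from ik import *
LO=np.array([-2.91,-.3,-1.5,.17,-1.26,.16,-2.52]);HI=np.array([2.91,2.13,1.42,2.43,4.41,1.93,2.52]);V=np.array([1.89,1.89,2.39,2.39,3.01,3.01,3.01])*.7*.1
def jac(q):
    T0=fk2(q,X); J=np.zeros((6,7))
    for i in range(7):
        d=np.zeros(7); d[i]=1e-5; T=fk2(q+d,X); J[:3,i]=(T[:3,3]-T0[:3,3])/1e-5; J[3:,i]=R.from_matrix(T[:3,:3]@T0[:3,:3].T).as_rotvec()/1e-5
    return T0,J
def step(q,P,Q,lam=.02,it=4,bias=0.,qm=None):
    q0=q.copy()
    for _ in range(it):
        T,J=jac(q); e=np.r_[P-T[:3,3],(Q*R.from_matrix(T[:3,:3]).inv()).as_rotvec()]
        Jp=J.T@np.linalg.inv(J@J.T+lam**2*np.eye(6)); dq=Jp@e
        if qm is not None: dq+=(np.eye(7)-Jp@J)@(bias*(qm-q))
        n=q+dq; c=(n<LO)|(n>HI)
        if c.any():
            W=np.diag((~c).astype(float)); Jw=J@W; dq=W@(Jw.T@np.linalg.inv(Jw@Jw.T+lam**2*np.eye(6))@e)
        q=np.clip(q+dq,LO,HI)
    d=q-q0; return q0+d*min(1,1/np.max(np.abs(d)/V))
E
cat > val.py <<'E'
from sim import *
np.set_printoptions(precision=3,suppress=True)
q=np.array(D[0][0]); T=fk2(q,X)
rows=[[-3.26,-1.83,-.65,.082],[-3.39,-1.56,-.65,.082],[-3.51,-1.27,-.65,.083],[-3.6,-.98,-.64,.082],[-3.67,-.68,-.65,.083],[-3.72,-.37,-.64,.082],[-3.73,-.07,-.65,.083],[-3.41,-1.32,0,.071],[-3.5,-1.08,0,.071],[-3.57,-.83,0,.072],[-3.62,-.57,0,.071],[-3.65,-.31,0,.072],[-3.66,-.05,0,.071],[-3.65,.21,0,.072]]
rows2=[[-3.62,-.43,.6,.08],[-3.64,-.14,.6,.08],[-3.64,.15,.6,.08],[-3.61,.44,.6,.08],[-3.56,.73,.6,.08],[-4,1.1,.8,.05],[-4,1.3,.8,.05],[-4,1.4,.8,.05],[-4,1.6,.8,.05],[-4,1.8,.8,.05]]
home=np.array(D[0][0]); mid=(LO+HI)/2
for b,qm in [(0,None),(.02,home),(.1,home),(.02,mid),(.1,mid)]:
    q=home.copy(); P=T[:3,3].copy();Q=R.from_matrix(T[:3,:3])
    for k,r in enumerate(rows+rows2):
        P=P+Q.apply(np.array(r[:3])/100); Q=Q*R.from_rotvec([0,0,r[3]]); q=step(q,P,Q,bias=b,qm=qm)
        if k==13: print(b,q)
    print("   ",q)
print(D[1][0],D[2][0])
E
python3 val.py
```

```text
0 [-0.836  0.231  0.391  1.933 -0.082  0.981 -0.178]
    [-0.193  0.435  0.661  1.912 -0.324  0.886  0.204]
0.02 [-0.844  0.232  0.401  1.933 -0.084  0.981 -0.175]
    [-0.192  0.435  0.66   1.912 -0.324  0.886  0.203]
0.1 [-0.855  0.233  0.413  1.933 -0.087  0.981 -0.172]
    [-0.172  0.429  0.632  1.911 -0.308  0.882  0.189]
0.02 [-0.322  0.219 -0.191  1.931  0.052  0.979 -0.305]
    [ 0.322  0.367  0.006  1.907 -0.015  0.845 -0.084]
0.1 [-0.077  0.232 -0.471  1.933  0.119  0.984 -0.368]
    [ 0.461  0.369 -0.166  1.907  0.06   0.847 -0.152]
[-0.8105, 0.2376, 0.3628, 1.939, -0.1009, 0.9817, -0.1748] [-0.1255, 0.4486, 0.5852, 1.9198, -0.3192, 0.8668, 0.2023]
```

```bash
cat > p1.py <<'E'
from sim import *
np.set_printoptions(precision=2,suppress=True)
q0=np.array(bot.observe()["qpos"])
O=(.597,.247);yw=np.radians(-4)
G=[]
for th in (46,48):
    P,Q=tgt(O,yw,(0,-.06,.13),np.radians(th)); G+=ik(P,Q,40,seed=3)
    print(th,len(G))
for g in G: print(g)
for g in G[:]:
  if g[4]>3: continue
  for b in (0,.1):
    q=q0.copy(); N=30; zs=[]
    for k in range(1,N+1):
        T=fk2(q0+(g-q0)*k/N,X); q=step(q,T[:3,3],R.from_matrix(T[:3,:3]),bias=b,qm=np.array(D[0][0]) if b else None)
        zs.append(T[:3,3]+T[:3,2]*.2)
    T2=fk2(q,X); zs=np.array(zs); print("end",b,q,"err",np.linalg.norm(T2[:3,3]-T[:3,3]),"tipmin z",zs[:,2].min(),zs[::6].tolist())
E
python3 p1.py
```

```text
46 21
48 39
[-1.09  0.67  0.7   2.34  3.09  0.36  2.47]
[ 0.36  0.9  -1.21  2.37  2.12  1.15 -2.32]
[ 0.21  0.73 -0.95  2.36  2.15  0.94 -2.47]
[ 0.22  0.74 -0.97  2.36  2.15  0.95 -2.46]
[ 0.28  0.79 -1.06  2.36  2.13  1.02 -2.41]
[ 0.21  0.73 -0.95  2.36  2.15  0.94 -2.47]
[ 0.21  0.73 -0.95  2.36  2.15  0.94 -2.47]
[ 0.2   0.72 -0.94  2.36  2.16  0.93 -2.48]
[ 0.43  1.06 -1.38  2.37  2.11  1.33 -2.21]
[ 0.42  1.01 -1.33  2.37  2.11  1.27 -2.24]
[ 0.21  0.73 -0.95  2.36  2.15  0.94 -2.47]
[ 0.21  0.74 -0.96  2.36  2.15  0.94 -2.47]
[-1.35  0.9   1.1   2.35  3.75  0.47  1.68]
[ 0.21  0.74 -0.96  2.36  2.15  0.94 -2.47]
[ 0.21  0.73 -0.95  2.36  2.15  0.94 -2.47]
[ 0.2   0.73 -0.94  2.36  2.16  0.93 -2.48]
[ 0.2   0.73 -0.94  2.36  2.16  0.93 -2.48]
[-1.09  0.67  0.69  2.34  3.09  0.37  2.48]
[ 0.23  0.75 -0.99  2.36  2.15  0.96 -2.45]
[ 0.22  0.74 -0.97  2.36  2.15  0.95 -2.46]
[ 0.23  0.74 -0.98  2.36  2.15  0.96 -2.46]
[ 0.36  0.93 -1.23  2.39  2.16  1.22 -2.34]
[ 0.27  0.81 -1.07  2.38  2.18  1.08 -2.45]
[-1.18  0.74  0.81  2.36  3.21  0.41  2.3 ]
[ 0.24  0.78 -1.02  2.38  2.19  
[... 28228 characters left out ...]
], [0.3895333786469207, 0.1323016309675596, 0.015549226743352823], [0.2757787533346705, 0.06870462188705453, -0.006469422400676134], [0.30841277897886726, 0.005340590386266136, -0.009186467150742644], [0.462663722006017, 0.04506618150513721, 0.0031841071808664523]]
end 0.1 [-0.58  0.58  0.06  2.29  1.23  0.39 -1.62] err 0.05082890269296242 tipmin z -0.011120473885795706 [[0.5533986517301097, 0.11363750028746769, 0.12158693893007008], [0.3895333786469207, 0.1323016309675596, 0.015549226743352823], [0.2757787533346705, 0.06870462188705453, -0.006469422400676134], [0.30841277897886726, 0.005340590386266136, -0.009186467150742644], [0.462663722006017, 0.04506618150513721, 0.0031841071808664523]]
```

```bash
cat > p2.py <<'E'
from sim import *
from scipy.spatial.transform import Slerp
np.set_printoptions(precision=2,suppress=True)
home=np.array(D[0][0]); O=(.597,.247);yw=np.radians(-4)
def run(q,wps,b,st=.035,an=.12):
    T=fk2(q,X);p=T[:3,3];r=R.from_matrix(T[:3,:3]); n=0
    for P,Q in wps:
        rv=(Q*r.inv()).as_rotvec(); k=int(max(np.ceil(np.linalg.norm(P-p)/st),np.ceil(np.linalg.norm(rv)/an),1)); p0,r0=p,r
        for i in range(1,k+1):
            p=p0+(P-p0)*i/k; r=R.from_rotvec(rv*i/k)*r0; q=step(q,p,r,bias=b,qm=home if b else None,it=2)
        n+=k
    for i in range(5): q=step(q,p,r,it=2)
    T=fk2(q,X); return q,np.linalg.norm(T[:3,3]-p),(r.inv()*R.from_matrix(T[:3,:3])).magnitude(),n
if __name__=="__main__":
    q0=np.array(bot.observe()["qpos"]); rng=np.random.default_rng(1)
    pre=tgt(O,yw,(-.02,-.13,.16),np.radians(47)); fin=tgt(O,yw,(0,-.06,.13),np.radians(47))
    res=[]
    import time; t0=time.time()
    while time.time()-t0<400:
        ry=rng.uniform(-1,1); rx=rng.uniform(-.8,.3); rz=rng.uniform(-.8,.8); P1=rng.uniform([.42,-.1,.42],[.55,.1,.5])
        Q1=down(1.5)*R.from_rotvec([rx,ry,rz])
        q,e,a,n=run(q0,[(P1,Q1),pre,fin],0)
        res.append((e+.2*a,e,a,n,q,P1,[rx,ry,rz]))
    res.sort(key=lambda r:r[0]); print(len(res))
    for r in res[:6]:
        print(np.round(r[1:4],3),r[4],r[5],r[6], "b.1:",run(q0,[(r[5],down(1.5)*R.from_rotvec(r[6])),pre,fin],.1)[1:3])
E
python3 p2.py
```

```text
2169
[ 0.03  0.14 25.  ] [-0.03  0.57 -0.65  2.33  2.14  0.81 -2.46] [ 0.46 -0.03  0.46] [-0.5903450508324037, -0.9693930771296062, 0.7683186256156682] b.1: (np.float64(0.14491090733128004), 0.07026075745097352)
[ 0.09  0.25 22.  ] [-1.16  0.56  0.87  2.17 -1.26  0.16  0.58] [0.47 0.06 0.46] [-0.1363090608075176, 0.9667677444026328, 0.18427911685324305] b.1: (np.float64(0.14593329438517114), 0.4051586643978308)
[ 0.09  0.28 22.  ] [-1.13  0.56  0.84  2.17 -1.25  0.17  0.56] [0.44 0.07 0.44] [-0.1845013613036186, 0.8886543864313357, 0.5130666583575827] b.1: (np.float64(0.08841566700507782), 0.29355580147510907)
[ 0.1   0.18 23.  ] [-0.3   0.36 -0.3   2.31  2.08  0.64 -2.47] [ 0.44 -0.01  0.45] [-0.746974879569681, -0.8309466926799012, 0.7388278859131145] b.1: (np.float64(0.08035992557950127), 0.14063583817380132)
[ 0.08  0.3  18.  ] [-1.08  0.57  0.82  2.17 -1.26  0.19  0.58] [0.44 0.04 0.43] [-0.4835738264251444, 0.6651313232837168, 0.4991899771961821] b.1: (np.float64(0.14664190804073968), 0.07121959735549316)
[ 0.1   0.23 22.  ] [-1.16  0.57  0.89  2.16 -1.25  0.16  0.6 ] [0.48 0.08 0.42] [-0.10185316197324845, 0.9109524799867772, 0.011420438713155567] b.1: (np.float64(0.09912443153394314), 0.22424072305901763)
```

```bash
python3 - <<'E'
from p2 import *
q0=np.array(bot.observe()["qpos"])
W=(np.array([.46,-.03,.46]),down(1.5)*R.from_rotvec([-.59,-.97,.77]))
for b in (0,.1): print(run(q0,[W],b,an=.1))
plan([W],.4,ang=.09)
E
```

```text
(array([-1.29,  0.72,  1.39,  2.07,  0.55,  0.8 , -1.29]), np.float64(2.3263411494723067e-16), 3.692639165456277e-16, 13)
(array([-1.3 ,  0.74,  1.42,  2.07,  0.52,  0.78, -1.26]), np.float64(2.0770370905276122e-16), 1.249000902703301e-16, 13)
14 [[[-0.95,0.42,-0.92],[-0.011,-0.081,0.036],0.4],[[-1.0,0.47,-0.84],[-0.011,-0.081,0.036],0.4],[[-1.05,0.51,-0.75],[-0.012,-0.081,0.036],0.4],[[-1.09,0.56,-0.66],[-0.011,-0.081,0.036],0.4],[[-1.12,0.6,-0.56],[-0.012,-0.081,0.036],0.4],[[-1.13,0.65,-0.46],[-0.012,-0.081,0.036],0.4],[[-1.14,0.7,-0.36],[-0.011,-0.081,0.036],0.4],[[-1.14,0.74,-0.26],[-0.012,-0.081,0.036],0.4],[[-1.13,0.79,-0.16],[-0.012,-0.081,0.035],0.4],[[-1.12,0.83,-0.06],[-0.011,-0.081,0.036],0.4],[[-1.08,0.87,0.03],[-0.012,-0.081,0.035],0.4],[[-1.05,0.9,0.13],[-0.011,-0.081,0.036],0.4],[[-1.0,0.94,0.23],[-0.012,-0.081,0.035],0.4],[[-0.94,0.96,0.32],[-0.011,-0.082,0.036],0.4]]sim.py:18: RuntimeWarning: divide by zero encountered in scalar divide
  d=q-q0; return q0+d*min(1,1/np.max(np.abs(d)/V))
```

```bash
nproc; cat > p3.py <<'E'
from p2 import *
import time,sys
from multiprocessing import Pool
q0=np.array(bot.observe()["qpos"])
pre=tgt(O,yw,(-.02,-.13,.17),np.radians(46)); fin=tgt(O,yw,(0,-.06,.13),np.radians(46))
def rnd(rng):
    return [(rng.uniform([.36,-.2,.42],[.6,.12,.55]),rng.uniform([-.9,-1.2,-1.5],[.5,1.2,1.5])) for _ in range(rng.integers(1,3))]
def wp(w): return [(p,down(1.5)*R.from_rotvec(v)) for p,v in w]+[pre,fin]
def work(seed):
    rng=np.random.default_rng(seed); res=[]; t0=time.time()
    while time.time()-t0<170:
        w=rnd(rng) if not res or rng.random()<.5 else [(p+rng.normal(0,.02,3),v+rng.normal(0,.15,3)) for p,v in res[0][-1]]
        q,e,a,n=run(q0,wp(w),0); s=e+.2*a
        if s<.06:
            q2,e2,a2,_=run(q0,wp(w),.1); s=max(s,e2+.2*a2)
        else: s+=.1
        res.append((s,n,q,w)); res.sort(key=lambda r:r[0]); res=res[:2]
    return res[0]
if __name__=="__main__":
    import os
    with Pool(os.cpu_count()) as p: o=sorted(p.map(work,range(os.cpu_count())),key=lambda r:r[0])
    for s,n,q,w in o[:3]: print(round(s,3),n,q,[(np.round(a,3).tolist(),np.round(b,2).tolist()) for a,b in w])
E
OMP_NUM_THREADS=1 python3 p3.py 2>/dev/null
```

```text
4
0.0 37 [ 0.17  0.7  -0.89  2.36  2.16  0.9  -2.5 ] [([0.505, -0.088, 0.663], [-1.7, -1.19, 1.22])]
0.0 46 [ 0.18  0.71 -0.91  2.36  2.16  0.91 -2.49] [([0.311, -0.091, 0.512], [0.19, -0.13, -0.79]), ([0.281, 0.06, 0.455], [-0.74, -1.17, 1.08])]
0.0 43 [ 0.17  0.7  -0.89  2.36  2.17  0.9  -2.51] [([0.403, -0.088, 0.514], [-0.03, -1.08, -1.06]), ([0.508, -0.172, 0.436], [-0.23, -1.07, -1.89])]
```

```bash
python3 - <<'E' 2>/dev/null
from p3 import *
W=(np.array([.505,-.088,.663]),down(1.5)*R.from_rotvec([-1.7,-1.19,1.22]))
for b in (0,.1): print(run(q0,[W],b))
T=fk2(q0,X);p=T[:3,3];r=R.from_matrix(T[:3,:3]);rv=(W[1]*r.inv()).as_rotvec()
for f in (.25,.5,.75,1):
    Q=R.from_rotvec(rv*f)*r; P=p+(W[0]-p)*f; print(f,P,Q.apply([0,0,.2])+P)
for f in (.25,.5,.75,1):
    rv=(pre[1]*W[1].inv()).as_rotvec(); Q=R.from_rotvec(rv*f)*W[1]; P=W[0]+(pre[0]-W[0])*f; print(f,P,Q.apply([0,0,.2])+P,Q.apply([.1,0,.1])+P)
plan([W],.4,ang=.12)
E
```

```text
(array([-1.16,  0.61,  1.37,  1.83,  1.41,  1.22, -2.43]), np.float64(9.71445146547012e-17), 2.536258270415962e-16, 18)
(array([-1.16,  0.61,  1.36,  1.83,  1.41,  1.22, -2.43]), np.float64(3.624228857800703e-15), 9.045148298606553e-16, 18)
0.25 [0.48 0.06 0.41] [ 0.62 -0.02  0.28]
0.5 [0.49 0.01 0.49] [ 0.61 -0.14  0.43]
0.75 [ 0.5  -0.04  0.58] [ 0.57 -0.23  0.58]
1 [ 0.51 -0.09  0.66] [ 0.5  -0.28  0.72]
0.25 [ 0.49 -0.04  0.57] [ 0.56 -0.23  0.59] [ 0.62 -0.1   0.59]
0.5 [0.47 0.   0.48] [ 0.6  -0.14  0.44] [ 0.61 -0.    0.45]
0.75 [0.46 0.05 0.39] [ 0.61 -0.03  0.29] [0.58 0.1  0.33]
1 [0.44 0.09 0.29] [0.58 0.08 0.15] [0.52 0.19 0.22]
18 [[[-1.02,1.11,-1.58],[-0.074,-0.077,0.045],0.4],[[-1.09,1.26,-1.42],[-0.074,-0.077,0.045],0.4],[[-1.13,1.41,-1.23],[-0.074,-0.077,0.046],0.4],[[-1.15,1.55,-1.03],[-0.074,-0.076,0.046],0.4],[[-1.14,1.67,-0.83],[-0.074,-0.076,0.046],0.4],[[-1.12,1.78,-0.61],[-0.074,-0.076,0.045],0.4],[[-1.07,1.86,-0.4],[-0.074,-0.077,0.046],0.4],[[-1.01,1.93,-0.18],[-0.074,-0.076,0.045],0.4],[[-0.93,1.98,0.04],[-0.074,-0.077,0.046],0.4],[[-0.82,2.01,0.26],[-0.074,-0.076,0.046],0.4],[[-0.7,2.02,0.47],[-0.074,-0.076,0.045],0.4],[[-0.57,2.0,0.66],[-0.074,-0.077,0.046],0.4],[[-0.42,1.97,0.85],[-0.075,-0.076,0.045],0.4],[[-0.26,1.92,1.02],[-0.074,-0.077,0.046],0.4],[[-0.09,1.84,1.17],[-0.075,-0.076,0.045],0.4],[[0.09,1.75,1.31],[-0.074,-0.077,0.046],0.4],[[0.27,1.64,1.42],[-0.075,-0.076,0.045],0.4],[[0.45,1.52,1.51],[-0.074,-0.077,0.046],0.4]]
```

Call:
arm_command(deltas=[[[-1.02,1.11,-1.58],[-0.074,-0.077,0.045],0.4],[[-1.09,1.26,-1.42],[-0.074,-0.077,0.045],0.4],[[-1.13,1.41,-1.23],[-0.074,-0.077,0.046],0.4],[[-1.15,1.55,-1.03],[-0.074,-0.076,0.046],0.4],[[-1.14,1.67,-0.83],[-0.074,-0.076,0.046],0.4],[[-1.12,1.78,-0.61],[-0.074,-0.076,0.045],0.4],[[-1.07,1.86,-0.4],[-0.074,-0.077,0.046],0.4],[[-1.01,1.93,-0.18],[-0.074,-0.076,0.045],0.4],[[-0.93,1.98,0.04],[-0.074,-0.077,0.046],0.4],[[-0.82,2.01,0.26],[-0.074,-0.076,0.046],0.4],[[-0.7,2.02,0.47],[-0.074,-0.076,0.045],0.4],[[-0.57,2.0,0.66],[-0.074,-0.077,0.046],0.4],[[-0.42,1.97,0.85],[-0.075,-0.076,0.045],0.4],[[-0.26,1.92,1.02],[-0.074,-0.077,0.046],0.4],[[-0.09,1.84,1.17],[-0.075,-0.076,0.045],0.4],[[0.09,1.75,1.31],[-0.074,-0.077,0.046],0.4],[[0.27,1.64,1.42],[-0.075,-0.076,0.045],0.4],[[0.45,1.52,1.51],[-0.074,-0.077,0.046],0.4],[[0,0,0],[0,0,0],0.4]])

```text
clock: 12.9
position: [0.583, -0.0374, 0.4971]
tool_rot: [1.702, 0.089, 0.437]
force: [-0.1, 0.9, -1.3]
grip_width: 0.0069
finger_force: 45.0
```

```bash
python3 - <<'E' 2>/dev/null
from p3 import *
print("q",q0,bot.observe()["clock"])
W=(np.array([.505,-.088,.663]),down(1.5)*R.from_rotvec([-1.7,-1.19,1.22])); P,r=pose(); print(P,(r.inv()*W[1]).magnitude())
for b in (0,.1): print(run(q0,[pre],b),run(q0,[pre,fin],b))
plan([pre],.4,ang=.12)
E
```

```text
q [-1.1   0.96  1.41  1.93  0.92  0.49 -1.96] 12.9
[ 0.58 -0.04  0.5 ] 0.7174833641595019
(array([-0.16,  0.45, -0.31,  2.26,  1.98,  0.51, -2.37]), np.float64(0.061250894342097344), 0.14362956565963156, 11) (array([-0.42,  0.39, -0.24,  2.3 ,  1.99,  0.71, -2.46]), np.float64(0.09351892811150884), 0.2330911045124174, 14)
(array([ 0.11,  0.49, -0.62,  2.27,  2.08,  0.57, -2.38]), np.float64(0.06514817319326503), 0.052196923029164365, 11) (array([ 0.18,  0.71, -0.9 ,  2.36,  2.16,  0.91, -2.5 ]), np.float64(1.570178963271751e-09), 5.811149022182019e-10, 14)
11 [[[-0.51,-2.11,-1.38],[0.048,0.091,-0.036],0.4],[[-0.31,-2.19,-1.31],[0.048,0.091,-0.036],0.4],[[-0.11,-2.26,-1.22],[0.048,0.092,-0.036],0.4],[[0.08,-2.32,-1.11],[0.048,0.091,-0.036],0.4],[[0.26,-2.36,-0.99],[0.048,0.092,-0.036],0.4],[[0.43,-2.39,-0.84],[0.048,0.091,-0.036],0.4],[[0.58,-2.41,-0.68],[0.048,0.092,-0.036],0.4],[[0.72,-2.41,-0.5],[0.048,0.091,-0.036],0.4],[[0.85,-2.41,-0.32],[0.048,0.092,-0.036],0.4],[[0.96,-2.38,-0.12],[0.048,0.091,-0.035],0.4],[[1.04,-2.35,0.08],[0.047,0.092,-0.036],0.4]]
```

```bash
python3 - <<'E' 2>/dev/null
from p3 import *
W=(np.array([.505,-.088,.663]),down(1.5)*R.from_rotvec([-1.7,-1.19,1.22]))
for b in (0,.1): print(run(q0,[W],b,an=.09,st=.02)[:3])
plan([W],.4,ang=.08,step=.025)
E
```

```text
(array([-1.16,  0.64,  1.4 ,  1.83,  1.39,  1.19, -2.42]), np.float64(1.8875832159447664e-16), 3.464586321394438e-16)
(array([-1.17,  0.66,  1.42,  1.83,  1.37,  1.16, -2.42]), np.float64(3.554447978966673e-16), 4.817911441146169e-16)
9 [[[-1.18,1.75,-0.09],[-0.052,-0.046,0.039],0.4],[[-1.12,1.79,0.06],[-0.053,-0.046,0.039],0.4],[[-1.04,1.83,0.21],[-0.052,-0.046,0.039],0.4],[[-0.95,1.85,0.35],[-0.053,-0.046,0.039],0.4],[[-0.86,1.87,0.49],[-0.052,-0.046,0.039],0.4],[[-0.76,1.87,0.62],[-0.053,-0.045,0.039],0.4],[[-0.66,1.86,0.75],[-0.052,-0.046,0.038],0.4],[[-0.55,1.85,0.88],[-0.053,-0.045,0.039],0.4],[[-0.44,1.81,0.99],[-0.052,-0.046,0.038],0.4]]
```

Call:
arm_command(deltas=[[[-1.18,1.75,-0.09],[-0.052,-0.046,0.039],0.4],[[-1.12,1.79,0.06],[-0.053,-0.046,0.039],0.4],[[-1.04,1.83,0.21],[-0.052,-0.046,0.039],0.4],[[-0.95,1.85,0.35],[-0.053,-0.046,0.039],0.4],[[-0.86,1.87,0.49],[-0.052,-0.046,0.039],0.4],[[-0.76,1.87,0.62],[-0.053,-0.045,0.039],0.4],[[-0.66,1.86,0.75],[-0.052,-0.046,0.038],0.4],[[-0.55,1.85,0.88],[-0.053,-0.045,0.039],0.4],[[-0.44,1.81,0.99],[-0.052,-0.046,0.038],0.4],[[0,0,0],[0,0,0],0.4]])

```text
clock: 13.9
position: [0.5032, -0.0893, 0.6638]
tool_rot: [1.264, -0.297, 0.061]
force: [-0.3, -0.6, -1.7]
grip_width: 0.0067
finger_force: 45.1
```

```bash
python3 - <<'E' 2>/dev/null
from p3 import *
print("q",q0,bot.observe()["clock"])
W=(np.array([.505,-.088,.663]),down(1.5)*R.from_rotvec([-1.7,-1.19,1.22])); P,r=pose(); print(P,(r.inv()*W[1]).magnitude())
H=(pre[0]+[-.0,-.03,.08],pre[1])
for an in (.12,.08):
  for b in (0,.1): print(an,b,[run(q0,w,b,an=an,st=.03)[:3] for w in ([pre],[H,pre,fin])])
plan([H],.4,ang=.08,step=.03)
E
```

```text
q [-1.1   0.69  1.41  1.86  1.31  1.21 -2.36] 13.9
[ 0.5  -0.09  0.66] 0.0058721487570106016
0.12 0 [(array([ 0.17,  0.49, -0.67,  2.35,  2.22,  0.59, -2.52]), np.float64(0.03817845491047664), 0.00577195623162552), (array([ 0.17,  0.71, -0.9 ,  2.36,  2.16,  0.9 , -2.5 ]), np.float64(2.888923458149435e-14), 1.116395360296243e-14)]
0.12 0.1 [(array([ 0.21,  0.5 , -0.72,  2.36,  2.22,  0.61, -2.51]), np.float64(0.03432858806254412), 0.00518943937335433), (array([ 0.15,  0.69, -0.87,  2.36,  2.17,  0.89, -2.51]), np.float64(3.521787733787174e-16), 3.565268241374799e-16)]
0.08 0 [(array([ 0.25,  0.5 , -0.77,  2.39,  2.23,  0.64, -2.52]), np.float64(0.023009616976500995), 0.0034580920880769505), (array([ 0.2 ,  0.72, -0.94,  2.36,  2.16,  0.93, -2.48]), np.float64(1.2412670766236366e-16), 2.7755575615628914e-16)]
0.08 0.1 [(array([ 0.28,  0.52, -0.81,  2.41,  2.23,  0.67, -2.51]), np.float64(0.01781202032974851), 0.002669776068589489), (array([ 0.15,  0.69, -0.87,  2.36,  2.17,  0.89, -2.52]), np.float64(1.1102230246251565e-16), 1.4946834900704541e-16)]
24 [[[-0.57,-0.84,-0.96],[0.045,0.0
[... 362 characters left out ...]
0.045,0.059,-0.025],0.4],[[0.12,-1.24,-0.64],[0.045,0.059,-0.025],0.4],[[0.18,-1.26,-0.58],[0.045,0.059,-0.025],0.4],[[0.25,-1.28,-0.51],[0.045,0.059,-0.025],0.4],[[0.31,-1.29,-0.43],[0.045,0.059,-0.025],0.4],[[0.36,-1.3,-0.36],[0.045,0.059,-0.025],0.4],[[0.41,-1.31,-0.27],[0.045,0.059,-0.025],0.4],[[0.46,-1.31,-0.19],[0.045,0.059,-0.025],0.4],[[0.5,-1.3,-0.1],[0.045,0.059,-0.025],0.4],[[0.54,-1.29,-0.02],[0.045,0.06,-0.025],0.4],[[0.57,-1.28,0.08],[0.045,0.059,-0.025],0.4],[[0.59,-1.26,0.17],[0.045,0.06,-0.025],0.4],[[0.61,-1.23,0.26],[0.045,0.059,-0.025],0.4],[[0.62,-1.2,0.35],[0.045,0.06,-0.025],0.4],[[0.63,-1.17,0.44],[0.045,0.059,-0.025],0.4],[[0.62,-1.13,0.52],[0.046,0.06,-0.025],0.4]]
```

Call:
arm_command(deltas=[[[-0.57,-0.84,-0.96],[0.045,0.059,-0.025],0.4],[[-0.49,-0.9,-0.95],[0.045,0.059,-0.025],0.4],[[-0.42,-0.96,-0.93],[0.045,0.059,-0.025],0.4],[[-0.34,-1.01,-0.91],[0.045,0.059,-0.025],0.4],[[-0.26,-1.05,-0.88],[0.045,0.059,-0.025],0.4],[[-0.18,-1.1,-0.85],[0.045,0.059,-0.025],0.4],[[-0.1,-1.14,-0.81],[0.045,0.059,-0.025],0.4],[[-0.03,-1.18,-0.76],[0.045,0.059,-0.025],0.4],[[0.05,-1.21,-0.7],[0.045,0.059,-0.025],0.4],[[0.12,-1.24,-0.64],[0.045,0.059,-0.025],0.4],[[0.18,-1.26,-0.58],[0.045,0.059,-0.025],0.4],[[0.25,-1.28,-0.51],[0.045,0.059,-0.025],0.4],[[0.31,-1.29,-0.43],[0.045,0.059,-0.025],0.4],[[0.36,-1.3,-0.36],[0.045,0.059,-0.025],0.4],[[0.41,-1.31,-0.27],[0.045,0.059,-0.025],0.4],[[0.46,-1.31,-0.19],[0.045,0.059,-0.025],0.4]])

```text
clock: 15.5
position: [0.4603, 0.0151, 0.4669]
tool_rot: [1.953, 0.094, 1.003]
force: [0.9, 0.1, -1.4]
grip_width: 0.0071
finger_force: 45.0
```

```bash
cat > nx.py <<'E'
from p3 import *
import sys
print("q",q0,bot.observe()["clock"]); P,r=pose(); print(P,"to pre",np.linalg.norm(P-pre[0]),(r.inv()*pre[1]).magnitude())
H=(pre[0]+[-.0,-.03,.05],pre[1])
for b in (0,.1): print(b,[run(q0,w,b,an=.08,st=.03)[:3] for w in ([pre,fin],[H,pre,fin])])
plan([H,pre],.4,ang=.08,step=.03)
E
python3 nx.py 2>/dev/null
```

```text
q [-1.39  0.32  1.17  2.32  1.78  0.61 -2.42] 15.5
[0.46 0.02 0.47] to pre 0.1929124600400765 0.6200550076912641
0 [(array([ 0.22,  0.74, -0.97,  2.36,  2.15,  0.95, -2.46]), np.float64(4.557664973227296e-15), 1.4155343563970746e-15), (array([ 0.2 ,  0.72, -0.94,  2.36,  2.16,  0.93, -2.48]), np.float64(5.551115123125783e-17), 0.0)]
0.1 [(array([ 0.19,  0.72, -0.92,  2.36,  2.16,  0.92, -2.49]), np.float64(8.326672684688674e-17), 2.4825341532472726e-16), (array([ 0.17,  0.71, -0.9 ,  2.36,  2.16,  0.91, -2.5 ]), np.float64(1.3877787807814457e-16), 3.7751664318895333e-16)]
10 [[[0.52,-1.61,0.05],[0.044,0.059,-0.024],0.4],[[0.56,-1.59,0.15],[0.044,0.059,-0.024],0.4],[[0.58,-1.57,0.26],[0.044,0.059,-0.024],0.4],[[0.6,-1.54,0.36],[0.044,0.059,-0.024],0.4],[[0.62,-1.51,0.46],[0.045,0.059,-0.024],0.4],[[0.62,-1.48,0.56],[0.044,0.058,-0.025],0.4],[[0.62,-1.43,0.67],[0.045,0.059,-0.024],0.4],[[0.62,-1.39,0.77],[0.044,0.058,-0.025],0.4],[[1.5,-1.87,1.66],[0.0,0.0,0.0],0.4],[[1.49,-1.87,1.66],[0.0,0.0,0.0],0.4]]
```

Call:
arm_command(deltas=[[[0.52,-1.61,0.05],[0.044,0.059,-0.024],0.4],[[0.56,-1.59,0.15],[0.044,0.059,-0.024],0.4],[[0.58,-1.57,0.26],[0.044,0.059,-0.024],0.4],[[0.6,-1.54,0.36],[0.044,0.059,-0.024],0.4],[[0.62,-1.51,0.46],[0.045,0.059,-0.024],0.4],[[0.62,-1.48,0.56],[0.044,0.058,-0.025],0.4],[[0.62,-1.43,0.67],[0.045,0.059,-0.024],0.4]])

```text
clock: 16.2
position: [0.4489, 0.0475, 0.3795]
tool_rot: [2.224, 0.057, 1.345]
force: [0.4, -1.1, -1.4]
grip_width: 0.0073
finger_force: 45.0
```

```bash
python3 nx.py 2>/dev/null
```

```text
q [-0.61  0.24  0.23  2.39  2.04  0.53 -2.51] 16.2
[0.45 0.05 0.38] to pre 0.09954922702322583 0.19901351604979228
0 [(array([ 0.16,  0.7 , -0.88,  2.36,  2.17,  0.89, -2.51]), np.float64(1.2719202621569003e-16), 7.070865672341162e-16), (array([ 0.16,  0.7 , -0.88,  2.36,  2.17,  0.89, -2.51]), np.float64(1.1102230246251565e-16), 2.288783399261118e-16)]
0.1 [(array([ 0.16,  0.7 , -0.88,  2.36,  2.17,  0.89, -2.51]), np.float64(1.594436429147036e-16), 1.942890293094024e-16), (array([ 0.15,  0.69, -0.86,  2.36,  2.17,  0.88, -2.52]), np.float64(2.2887833992611187e-16), 1.359739955510518e-16)]
5 [[[0.55,-1.23,0.38],[0.037,0.052,-0.02],0.4],[[0.56,-1.2,0.46],[0.036,0.052,-0.019],0.4],[[0.56,-1.17,0.53],[0.037,0.051,-0.02],0.4],[[1.49,-1.87,1.66],[-0.0,0.0,0.0],0.4],[[1.5,-1.87,1.67],[-0.0,0.0,0.0],0.4]]
```

Call:
arm_command(deltas=[[[0.55,-1.23,0.38],[0.037,0.052,-0.02],0.4],[[0.56,-1.2,0.46],[0.036,0.052,-0.019],0.4],[[0.56,-1.17,0.53],[0.037,0.051,-0.02],0.4],[[1.0,-1.3,1.1],[0,0,0],0.4],[[1.0,-1.3,1.1],[0,0,0],0.4],[[1.0,-1.2,1.1],[0,0,0],0.4],[[0,0,0],[0,0,0],0.4]])

```text
clock: 16.9
position: [0.444, 0.0896, 0.2974]
tool_rot: [2.32, 0.017, 1.467]
force: [0.0, 0.1, -1.0]
grip_width: 0.007
finger_force: 44.9
```

```bash
cat > n2.py <<'E'
from p3 import *
print("q",q0,bot.observe()["clock"]); P,r=pose(); 
t=tgt(O,yw,(0,-.125,.13),np.radians(46)); print(P,"to t",np.linalg.norm(P-t[0]),(r.inv()*t[1]).magnitude(), "end",P+r.apply(END))
for b in (0,.1): print(b,run(q0,[t],b,an=.08,st=.03)[:3])
plan([t],.4,ang=.06,step=.02)
E
python3 n2.py 2>/dev/null
```

```text
q [ 0.03  0.47 -0.61  2.39  2.11  0.78 -2.51] 16.9
[0.44 0.09 0.3 ] to t 0.04839152973698467 0.04209674208790413 end [0.58 0.11 0.18]
0 (array([ 0.37,  0.71, -0.95,  2.43,  2.28,  0.88, -2.48]), np.float64(6.206335383118183e-17), 5.438959822042073e-16)
0.1 (array([ 0.37,  0.71, -0.95,  2.43,  2.28,  0.88, -2.48]), np.float64(1.3597399555105182e-16), 3.387999773988765e-16)
3 [[[0.36,-0.76,1.37],[0.006,0.012,-0.004],0.4],[[0.35,-0.76,1.38],[0.006,0.012,-0.004],0.4],[[0.34,-0.74,1.4],[0.007,0.012,-0.003],0.4]]
```

Call:
arm_command(deltas=[[[0.36,-0.76,1.37],[0.006,0.012,-0.004],0.4],[[0.35,-0.76,1.38],[0.006,0.012,-0.004],0.4],[[0.34,-0.74,1.4],[0.007,0.012,-0.003],0.4],[[0,0,0],[0,0,0],0.4],[[0,0,0],[0,0,0],0.4]])

```text
clock: 17.4
position: [0.4604, 0.0974, 0.255]
tool_rot: [2.333, 0.002, 1.499]
force: [-0.2, -0.4, -0.5]
grip_width: 0.0075
finger_force: 44.9
```

```bash
python3 look.py 7
```

```text
[0.4604 0.0974 0.255 ] [2.3334 0.0016 1.4994] 17.4 0.007514633527980388 [-0.1635 -0.4228 -0.5074] [ 0.11  0.63 -0.72  2.37  2.19  0.88 -2.5 ]
reader wrist [139.2   5.6] 0.64
reader scene [185.1 211.4] 0.96
reader top [172.9 193.5] 0.68
   [0.5897 0.2504 0.0021]
reader_head wrist [507.1 133.6] 0.61
reader_head scene [227.3 136.5] 0.85
reader_head top [185.5 145.4] 0.82
   [0.7083 0.1534 0.2527]
reader_gate wrist [250.8  25.8] 0.83
reader_gate scene [196.5 180.3] 0.62
reader_gate top [177.8 189. ] 0.58
   [0.5934 0.2024 0.1339]
plate_center scene [227.6 192.2] 0.45
plate_center top [217.5 190.6] 0.71
   [0.5849 0.0724 0.1412]
plate_frosted_end wrist [258.6 187.2] 0.77
plate_frosted_end scene [215.8 192. ] 0.56
plate_frosted_end top [204.5 191.3] 0.84
   [0.587  0.1184 0.1287]
end [0.5898 0.121  0.1333] c [0.5866 0.0761 0.1333]
```

View pics/m7.png

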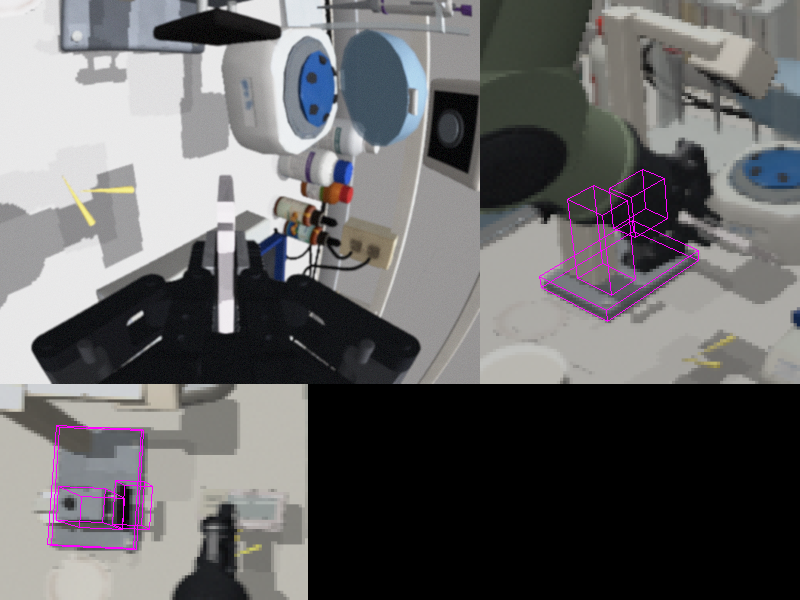

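```bash
cat > pad.py <<'E'
from h import *
import sys
np.set_printoptions(precision=1,suppress=True)
w=cv2.imread("pics/wrist7.png"); d=np.load("ps7.npy") if 0 else None
ps=pose(); p={"K":[[297.3186,0,257.3782],[0,297.3186,185.7332],[0,0,1]],"T_tool_cam":[[-.0005,-.9467,-.322,.0834],[1,-.0003,-.0008,.0003],[.0006,-.322,.9467,.0314],[0,0,0,1]]}
m=((w.max(2)<60)&(np.arange(384)[:,None]<60)).astype(np.uint8)
n,l,s,c=cv2.connectedComponentsWithStats(m); k=1+np.argmax(s[1:,4]); print(s[k],c[k])
ct=cv2.findContours((l==k).astype(np.uint8),0,2)[0][0]; print(cv2.approxPolyDP(ct,2.5,True)[:,0].tolist())
for yw in (-6,-4,-2,0):
    O,M=rdr((.596,.2465),np.radians(yw))
    for out in (.0,.015,.03):
        v=np.array([[x,y-out,z] for y in(-.045,-.037) for x,z in((-.023,.107),(-.023,.153),(.023,.153),(.023,.107))]); print(yw,out,wpx(p,O+v@M.T,ps).round(0).tolist())
E
python3 pad.py
```

```text
[ 186    0  126   45 3098] [248.4  28.1]
[[186, 30], [187, 37], [244, 44], [311, 36], [311, 28], [252, 10], [249, 7], [257, 0], [242, 0], [242, 4], [245, 1], [245, 5], [250, 6], [245, 10], [192, 25]]
-6 0.0 [[177.0, 29.0], [243.0, 8.0], [313.0, 30.0], [246.0, 39.0], [178.0, 13.0], [244.0, -11.0], [313.0, 15.0], [246.0, 26.0]]
-6 0.015 [[176.0, 59.0], [242.0, 46.0], [313.0, 60.0], [245.0, 64.0], [177.0, 43.0], [243.0, 25.0], [313.0, 44.0], [246.0, 51.0]]
-6 0.03 [[176.0, 89.0], [242.0, 86.0], [312.0, 91.0], [245.0, 89.0], [176.0, 73.0], [242.0, 65.0], [312.0, 74.0], [245.0, 76.0]]
-4 0.0 [[180.0, 31.0], [246.0, 11.0], [315.0, 29.0], [248.0, 38.0], [180.0, 15.0], [246.0, -9.0], [315.0, 14.0], [248.0, 25.0]]
-4 0.015 [[180.0, 60.0], [246.0, 49.0], [315.0, 59.0], [248.0, 63.0], [180.0, 44.0], [246.0, 28.0], [315.0, 43.0], [248.0, 50.0]]
-4 0.03 [[181.0, 90.0], [247.0, 88.0], [315.0, 89.0], [248.0, 88.0], [180.0, 74.0], [247.0, 67.0], [315.0, 73.0], [248.0, 75.0]]
-2 0.0 [[183.0, 32.0], [249.0, 13.0], [317.0, 28.0], [250.0, 37.0], [182.0, 17.0], [249.0, -6.0], [316.0, 13.0], [249.0, 24.0]]
-2 0.015 [[184.0, 62.0], [251.0, 51.0], [317.0, 58.0], [250.0, 62.0], [183.0, 46.0], [250.0, 31.0], [317.0, 42.0], [250.0, 49.0]]
-2 0.03 [[185.0, 92.0], [252.0, 90.0], [317.0, 88.0], [251.0, 87.0], [184.0, 76.0], [251.0, 69.0], [317.0, 72.0], [251.0, 73.0]]
0 0.0 [[185.0, 34.0], [253.0, 16.0], [318.0, 27.0], [252.0, 36.0], [184.0, 19.0], [251.0, -4.0], [318.0, 12.0], [251.0, 23.0]]
0 0.015 [[187.0, 63.0], [255.0, 54.0], [319.0, 56.0], [253.0, 61.0], [186.0, 48.0], [253.0, 33.0], [319.0, 41.0], [252.0, 47.0]]
0 0.03 [[190.0, 93.0], [257.0, 92.0], [320.0, 86.0], [254.0, 85.0], [188.0, 77.0], [255.0, 71.0], [320.0, 70.0], [253.0, 72.0]]
```

Call:
arm_command(deltas=[[[1.0,-0.12,0],[0,0,0],0.4],[[1.5,-0.12,0],[0,0,0],0.4],[[1.5,-0.12,0],[0,0,0],0.4],[[1.0,-0.12,0],[0,0,0],0.4],[[0,0,0],[0,0,0],0.4],[[0,0,0],[0,0,0],0.4]])

```text
clock: 18.9
position: [0.4609, 0.1476, 0.2512]
tool_rot: [2.332, 0.001, 1.499]
force: [-0.8, -0.8, 0.2]
grip_width: 0.0069
finger_force: 44.9
```

```bash
python3 - <<'E'
from h import *
np.set_printoptions(precision=4,suppress=True)
s=bot.observe(); ps=pose(s); P,r=ps; print("end",P+r.apply(END),"axis",r.apply([1,0,0]),"lab",r.apply([0,1,0]),s["force"],s["moment"],np.round(s["qpos"],2),s["clock"])
w=bot.grab_frame("wrist"); save(w,"wrist8.png")
I=w["frame"]; m=((I.max(2)<60)&(np.arange(384)[:,None]<185)).astype(np.uint8)
n,l,st,c=cv2.connectedComponentsWithStats(m); k=1+np.argmax(st[1:,4]); print(st[k],c[k])
ct=max(cv2.findContours((l==k).astype(np.uint8),0,2)[0],key=cv2.contourArea); print(cv2.approxPolyDP(ct,2.5,True)[:,0].tolist())
for yw in (-6,-4,-2):
    O,M=rdr((.5952,.2448),np.radians(yw))
    v=np.array([[x,y-.004,z] for y in(-.045,-.037) for x,z in((-.023,.107),(-.023,.153),(.023,.153),(.023,.107))]); print(yw,wpx(w,O+v@M.T,ps).round(0).tolist())
cv2.imwrite("pics/c8.png",cv2.resize(I[:230,140:380,::-1],None,fx=2.5,fy=2.5,interpolation=3))
E
```

```text
end [0.5905 0.1713 0.1296] axis [ 0.0716  0.9974 -0.0008] lab [ 0.6882 -0.0488  0.7239] [-0.8091 -0.7924  0.2014] [ 0.0452  0.9234 -0.0067] [ 0.    0.66 -0.73  2.32  2.09  0.94 -2.49] 18.9
[ 197  120  123   31 2614] [257.8213 133.8933]
[[197, 130], [201, 139], [256, 150], [316, 138], [319, 134], [314, 126], [252, 120], [247, 124], [222, 123], [202, 126]]
-6 [[190.0, 141.0], [257.0, 154.0], [321.0, 143.0], [255.0, 133.0], [189.0, 124.0], [258.0, 133.0], [322.0, 127.0], [255.0, 119.0]]
-4 [[193.0, 142.0], [260.0, 156.0], [323.0, 141.0], [257.0, 131.0], [192.0, 126.0], [260.0, 135.0], [324.0, 125.0], [257.0, 118.0]]
-2 [[195.0, 143.0], [263.0, 157.0], [325.0, 139.0], [259.0, 129.0], [194.0, 127.0], [263.0, 137.0], [325.0, 123.0], [258.0, 116.0]]
```

View pics/c8.png

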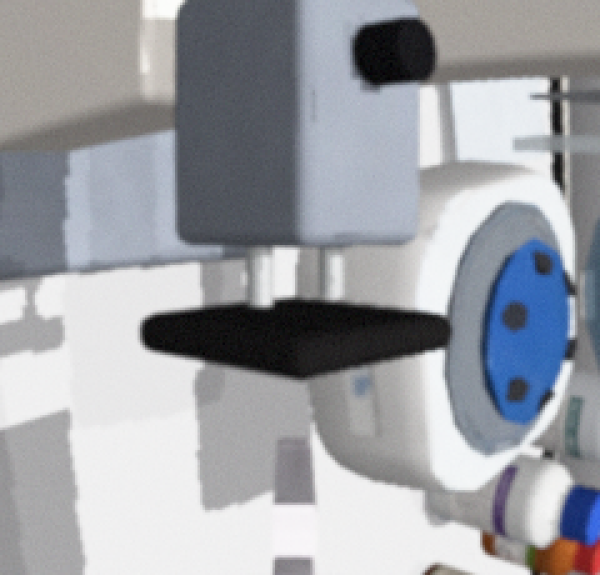

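Call:
arm_command(deltas=[[[1.0,0,0],[0,0,0],0.4],[[0.8,0,0],[0,0,0],0.4],[[0,0,0],[0,0,0],0.4],[[0,0,0],[0,0,0],0.4]])

```text
clock: 19.35
position: [0.4623, 0.1658, 0.2513]
tool_rot: [2.332, 0.001, 1.499]
force: [0.4, -0.4, -0.6]
grip_width: 0.0071
finger_force: 44.9
```

Call:
arm_command(deltas=[[[0.2,0,0],[0,0,0],0.4],[[0.2,0,0],[0,0,0],0.4],[[0,0,0],[0,0,0],0.4],[[0,0,0],[0,0,0],0.4]])

```text
clock: 19.75
position: [0.4626, 0.1695, 0.2513]
tool_rot: [2.332, 0.001, 1.499]
force: [0.4, -0.1, -0.3]
grip_width: 0.0072
finger_force: 44.9
```

Call:
arm_command(deltas=[[[0.2,0,0],[0,0,0],0.4],[[0,0,0],[0,0,0],0.4],[[0,0,0],[0,0,0],0.4]])

```text
clock: 20.05
position: [0.4628, 0.1716, 0.2513]
tool_rot: [2.332, 0.001, 1.499]
force: [-0.9, -1.1, -1.3]
grip_width: 0.0067
finger_force: 44.9
```

Call:
arm_command(deltas=[[[0.2,0,0],[0,0,0],0.4],[[0,0,0],[0,0,0],0.4],[[0,0,0],[0,0,0],0.4]])

```text
clock: 20.35
position: [0.4629, 0.1736, 0.2513]
tool_rot: [2.332, 0.001, 1.499]
force: [-0.6, -0.7, -0.9]
grip_width: 0.007
finger_force: 44.9
```

Call:
arm_command(deltas=[[[0.15,0,0],[0,0,0],0.4],[[0,0,0],[0,0,0],0.4],[[0,0,0],[0,0,0],0.4]])

```text
clock: 20.65
position: [0.463, 0.1749, 0.2513]
tool_rot: [2.332, 0.001, 1.498]
force: [-0.9, -2.1, -1.0]
grip_width: 0.0073
finger_force: 45.0
```

Call:
arm_command(deltas=[[[0.15,0,0],[0,0,0],0.4],[[0,0,0],[0,0,0],0.4],[[0,0,0],[0,0,0],0.4]])

```text
clock: 20.95
position: [0.4631, 0.1765, 0.2513]
tool_rot: [2.332, 0.001, 1.499]
force: [-0.3, -3.6, 0.0]
grip_width: 0.0072
finger_force: 45.1
```

```bash
cat > c9.py <<'E'
from h import *
import sys
s=bot.observe(); P,r=pose(s); print("end",np.round(P+r.apply(END),4),np.round(s["force"],2),s["clock"])
f=[bot.observe()["force"] for _ in range(3)]; print(np.round(f,2).tolist())
w=bot.grab_frame("wrist"); I=w["frame"]
m=((I.max(2)<60)&(np.arange(384)[:,None]<185)).astype(np.uint8)
n,l,st,c=cv2.connectedComponentsWithStats(m); k=1+np.argmax(st[1:,4]); print(st[k])
ct=max(cv2.findContours((l==k).astype(np.uint8),0,2)[0],key=cv2.contourArea); print(cv2.approxPolyDP(ct,2.5,True)[:,0].tolist())
cv2.imwrite("pics/c%s.png"%sys.argv[1],cv2.resize(I[60:260,140:380,::-1],None,fx=2.5,fy=2.5,interpolation=3))
E
python3 c9.py 9
```

```text
end [0.5928 0.2001 0.1297] [-0.33 -3.61  0.04] 20.95
[[-0.33, -3.61, 0.04], [-0.33, -3.61, 0.04], [-0.33, -3.61, 0.04]]
[ 199  163  118   22 1500]
[[199, 180], [199, 184], [316, 183], [312, 176], [278, 167], [275, 173], [268, 173], [266, 166], [252, 163], [247, 182], [238, 179], [237, 167]]
```

Call:
arm_command(deltas=[[[0.1,0,0],[0,0,0],0.4],[[0.1,0,0],[0,0,0],0.4],[[0,0,0],[0,0,0],0.4],[[0,0,0],[0,0,0],0.4],[[0,0,0],[0,0,0],0.4]])

```text
clock: 21.5
position: [0.4633, 0.1785, 0.2513]
tool_rot: [2.332, 0.001, 1.499]
force: [-0.8, -3.9, 1.2]
grip_width: 0.0071
finger_force: 45.1
```

```bash
python3 c9.py 10
```

```text
end [0.5929 0.2021 0.1297] [-0.78 -3.9   1.21] 21.5
[[-0.78, -3.9, 1.21], [-0.78, -3.9, 1.21], [-0.78, -3.9, 1.21]]
[ 199  168  118   17 1420]
[[199, 181], [199, 184], [316, 184], [312, 176], [277, 168], [275, 173], [250, 168], [250, 180], [247, 182], [238, 179], [238, 168], [205, 176]]
```

View pics/c10.png

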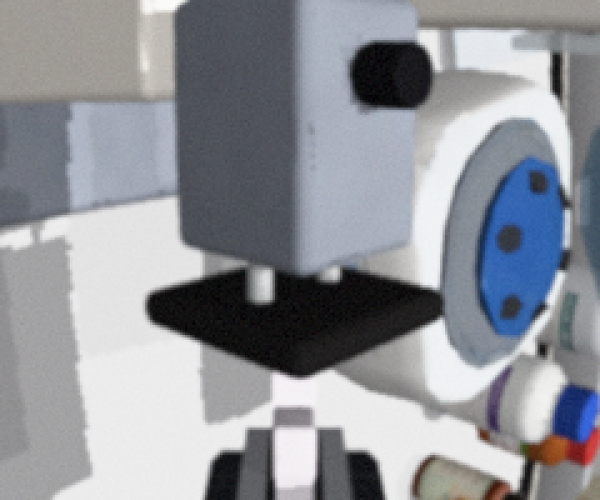

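```bash
python3 -c "
from workcell import bot
print(bot.job_done())"
```

```text
the job is handed in; nothing more can be done
None
```

The filter plate is held label-up at about 46°, with its frosted end square against the middle of the stop pad. It presses the pad in by about 3–4 mm at roughly 4 N. I handed the job in at about 21.5 s; no verdict came back. The timer, block and dish were left alone.

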